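# Set up the book stall: pile, paddle and lamp ring

## Robot

A 6-joint arm with a two-finger parallel gripper is mounted at the origin on the work surface. World frame = base frame: x ahead of the robot, y to its left, z up, the work surface at z = 0. Lengths are in mm, angles in degrees, forces in N, time in s.
With the tool pointing down it reaches from about 350 to 850 mm from the base axis. Payload 8.1 kg.
Tool frame: the origin (TCP) lies midway between the tips of the shut fingers; the grasp point (between the pads) lies 19 mm behind it (hold_point_z is the distance from the TCP to the grasp point, in mm); z points along the fingers, y is the direction in which the jaws open and shut (so a half turn about z gives the same grasp; the last joint's range is limited). The gripper opens to 85 mm and grips with 20 to 120 N. Pads are 22 mm wide; open, the fingers measure 114 mm over their backs; the gripper's body (76 mm by 85 mm) begins 54 mm behind the grasp point. The pads swing forward as they close: fully open they stand 13 mm farther back than shut.
Start: joints at [70.967, 7.471, 85.268, -0, 87.261, -4.893], TCP at [146.559, 581.83, 231.292] pointing down, gripper open.
Joint ranges: [-169.43, 169.43], [-51.17, 129.36], [1.28, 143.12], [-76.62, 256.62], [0, 156.53], [-152.29, 152.29]. Speed limits (degrees/s): [136.94, 136.94, 159.86, 180, 180, 180].

## Interface

Orientations are given as [roll, pitch, yaw] about the fixed x, y, z axes, in that order (R = Rz(yaw) Ry(pitch) Rx(roll)).
In Python, from bench import sense, snapshot, camera_params, hand_in, hold_point_z gives the robot as it stands.
- The arm moves only by the tool servo_tool, never from a script. Its argument "motion" is a list of rows, each a list of 7 numbers: the finger opening in mm, from 0 to 85.4, then the shift along the tool's x, y, z in mm, then the turn, a rotation vector about the tool's x, y, z in rad. A call has 1 to 10 rows; each row shifts and turns the pose as measured when the row begins, along the tool's axes as they then stand; what a row does not reach is not made up. A row lasts 1/10 s, in which the tool goes at most 50 mm and 8.59 degrees, less where a joint would pass 70% of its speed; a pose out of reach is approached as far as the arm can. A call with a gripper value outside its range is refused whole. The fingers move at their own pace and stop on an object; "force" is the grip in N (left out, the last holds). Time passes only in rows, so rows that do not move let the fingers close. It gives the time, the measured TCP pose, the force and the opening at its end, in the units of the state.
- sense(): the state, without advancing time (a new reading comes with each control period).
- snapshot(name): name is "side" or "top"; returns the picture (384x512x3 uint8, blue, green, red); there is no depth.
- camera_params(name): a dict with "fx", "fy", "cx", "cy" (pixels), "R" (3x3) and "t" (3): a world point X has camera coordinates R X + t. Camera axes: x right, y down, z forward; pixel columns grow to the right and rows downward; lengths in mm; the calibration is good to about 2 mm. A picture is of the moment at which its call begins. camera_params takes no time and is no camera call.
- hand_in(): hands the job in, once; it reports no verdict.
The state is a dict: "time": time; "joint_pos": joint angles; "qd": joint speeds; "joint_efforts": joint torques, N m; "tool_pos": TCP position; "tcp_rot": TCP orientation; "ft_force": force on the tool from outside, world axes, zero at the start; "wrist_torque": the same for the moment, N m; "finger_gap": finger opening in mm.
Only numpy, scipy, OpenCV 4.12 (cv2) and the standard library are available. Lean on these libraries where they do the work, as an engineer would, in place of code of your own. Each camera call takes 0.05 s, during which the arm holds its last target. There are 200 camera calls.

## Task

Get this corner of the book stall ready. First dim the lamp by turning its slim metal ring anticlockwise (seen from above) as far as it goes; then stack all the pocket books lying about flat in one squared-up pile inside the white outline on the grey mat, in any order, and hang the wooden paddle by its hole on the slanted hook. When both are done, and only then, turn the lamp's ring back until its blue index meets the red mark; touch only that ring, never the black collars above and below it, and leave the bell, the tumbler and the strapped bundle where they are.

Things in the scene. Friction and masses are not known exactly. Their poses are not given: they have to be found in the camera images.
- book_red_centre (a point): Red-covered pocket book, 94 x 62 x 16 mm, 90 g, lying flat; this point is its centre (8 mm above its underside). x along its 94 mm length, y across its 62 mm width (spine at +y), z up through the cover. It can be gripped across the 62 mm. May be absent.
- book_blue_centre (a point): Blue-covered pocket book, 94 x 62 x 16 mm, 90 g, lying flat; this point is its centre (8 mm above its underside). x along its 94 mm length, y across its 62 mm width (spine at +y), z up through the cover. It can be gripped across the 62 mm. May be absent.
- book_green_centre (a point): Green-covered pocket book, 94 x 62 x 16 mm, 90 g, lying flat; this point is its centre (8 mm above its underside). x along its 94 mm length, y across its 62 mm width (spine at +y), z up through the cover. It can be gripped across the 62 mm. May be absent.
- book_yellow_centre (a point): Yellow-covered pocket book, 94 x 62 x 16 mm, 90 g, lying flat; this point is its centre (8 mm above its underside). x along its 94 mm length, y across its 62 mm width (spine at +y), z up through the cover. It can be gripped across the 62 mm. May be absent.
- pile_place (a point): Centre of the white outline (100 x 66 mm) on the grey felt mat (150 x 130 mm, 3 mm thick, fixed), on the mat's top face, where the pile of books belongs: x along the books' length, y across, z up.
- paddle_hole (a point): Light wooden paddle, a flat bar 110 x 44 x 12 mm, 45 g, orange panel on its tail and a round through-hole of 26 mm near the other end. This point is the hole's centre, half-way through the thickness (6 mm up when lying flat). x along the paddle from tail to hole end (21 mm further), y across its width, z through the hole. Either face may be up.
- paddle_tail (a point): Good place to grip the paddle (across its 44 mm width): on its centre line, half-way through its thickness, 56 mm from the hole's centre towards the tail end (the tail end is 33 mm further). Axes as for the hole.
- hook_peg: Slanted steel peg, 10 mm diameter, on a fixed stand (upright 18 mm post, base 100 x 110 x 12 mm). Origin at its root, 140 mm above the table on the post's axis. z runs out along the peg, up at 60 degrees from level towards the robot's side; tip 65 mm out. Black flange at the root, 36 mm diameter, 4 mm thick. y level; -x is downhill, square to the peg: the side for the paddle's tail.
- ring (a joint): Angle of the slim ribbed metal ring of the lamp, rad: 0 when its blue index line meets the red mark on the fixed black collars, growing anticlockwise seen from above. End stops at -0.7 and at 2.5 (lamp dark). It turns about an upright axis, stays where it is left and needs about 0.06 N m.
- ring_centre (a point): Centre of the lamp's turning ring, on its upright axis, half-way up the ring: 58 mm diameter, 12 mm high, its middle 56 mm above the table. It stands 7 mm proud all round of the black collars (44 mm diameter) directly above and below it.
- blue_index (a point): The blue index line on the ring, at the top outer edge of the ring (29 mm from the axis).
- red_mark (a point): The point at the same height and radius as the blue index where the red mark on the fixed black collars points.
- collars: The two fixed black collars of the small upright LED lamp, 44 mm diameter, one from 14 to 50 mm above the table and one from 62 to 79 mm, with a glass lens on top to 85 mm. They sit on a grey foot of 90 mm diameter and 14 mm height. Origin on the axis at table height. Not to be touched.
- bell: Brass hand bell, 64 mm wide, 88 mm high, origin under its centre. Bystander.
- tumbler: Steel tumbler, 68 mm wide, 85 mm high, origin under its centre. Bystander.
- bundle: Strapped bundle of large books, 130 x 190 x 90 mm, origin under its centre. Bystander.
There are look-alikes about, which are no part of the job. There is more than one size of the part that bears book_blue_centre; the job needs the largest. Of the things that look like the part that bears paddle_hole, take the one that is nearest to the robot's base at the start.

How it is judged (in metres and radians):
On the way, in this order (a step that is already met when the one before it is completed fails the run):
1. the lamp's ring is turned anticlockwise to its dark stop (value of joint ring above 2.38 rad), for 0.2 s.
2. all the books are piled squarely in the outline and the paddle hangs on the hook (horizontal distance between each of book_red_centre, book_blue_centre, book_green_centre, book_yellow_centre and pile_place below 0.01 m and angle between the x axis of each of book_red_centre, book_blue_centre, book_green_centre, book_yellow_centre and the x axis of pile_place, either way round below 0.14 rad and angle between the z axis of each of book_red_centre, book_blue_centre, book_green_centre, book_yellow_centre and the z axis of pile_place, either way round below 0.06 rad and z of each of book_red_centre, book_blue_centre, book_green_centre, book_yellow_centre in the frame of pile_place below 0.062 m and x of paddle_hole in the frame of hook_peg between -0.016 and 0.016 m and y of paddle_hole in the frame of hook_peg between -0.016 and 0.016 m and z of paddle_hole in the frame of hook_peg between -0.004 and 0.045 m), for 0.2 s.
3. then the ring's blue index is turned to the red mark (value of joint ring between -0.12 and 0.12 rad), for 0.2 s.
At the end, for the whole second after the job is handed in: Every book present lies flat in one pile, centre within 10 mm of the outline's and turned under 8 degrees from it; the peg goes through the paddle's hole (centre within 16 mm of the peg's axis, under 45 mm from its root); index within 0.12 rad of the red mark; all let go (all of step 2 and all of step 3); the robot touches nothing.
It fails at once if a fixed collar of the lamp is touched (contact force between any of the fingers, the arm and collars above 0.5 N).
It fails at once if the bell, tumbler or bundle is moved more than 30 mm (distance of any of bell, tumbler, bundle from where it was at the start of the episode above 0.03 m).
Of book_red, book_blue, book_green, book_yellow only 3 to 4 are there at a start; the rules pass over those that are not, and their reading is None.
At some moment in a run one of paddle may be knocked a few centimetres aside while the robot is not near it.
Once in a run the grip may slacken for a moment while it holds something.
It also fails if it takes over 210 s, if anything falls off the work surface, if the arm or the gripper's body presses on something with over 40 N, if the wrist force passes 120 N, or if a joint passes its speed limit or range.

## Working session

There is one attempt and no reset: what is moved stays moved. The work goes in short steps, Python scripts to look and compute and a tool call to move; the robot and the scene stay as the last step left them, time stands still between calls to the robot, and variables do not carry over. Pictures are saved under pics/ and viewed, about 12 in all and at most 16, crops included, and the job is handed in when it is done.

Besides the shell and the picture viewer there is one more tool, called as name(argument=value, ...), one argument or row to a line, values as JSON. servo_tool: Moves the arm, as the interface text tells. Its arguments: {"type":"object","properties":{"motion":{"type":"array"},"force":{"type":"number"}},"required":["motion"]}

```bash
ls; mkdir -p pics
python3 - <<'E'
from bench import *
import cv2
for n in("top","side"):
    cv2.imwrite(f"pics/{n}0.png",cv2.resize(snapshot(n),(800,600),interpolation=cv2.INTER_CUBIC)); p=camera_params(n); print(n,p)
print(sense(),hold_point_z)
E
```

```text
pics
top {'fx': 367.74887290082654, 'fy': 367.74887290082654, 'cx': 259.4588495048746, 'cy': 200.53138196862292, 'R': array([[-0.0184888 , -0.99979241,  0.00856146],
       [-0.98525131,  0.01676166, -0.17029066],
       [ 0.1701118 , -0.01158366, -0.98535668]]), 't': array([ 20.58109124, 554.47766944, 920.52476531])}
side {'fx': 411.75493082075894, 'fy': 411.75493082075894, 'cx': 250.69784774005464, 'cy': 198.0600581896328, 'R': array([[ 0.97917183, -0.20184633, -0.02192212],
       [-0.12736822, -0.52658494, -0.840527  ],
       [ 0.15811343,  0.82581254, -0.54132595]]), 't': array([-542.49530718,  169.09383935, 1026.27324877])}
{'time': 0.1, 'joint_pos': array([ 7.09634136e+01,  7.51333150e+00,  8.53248077e+01, -2.13206387e-03,
        8.72619903e+01, -4.89359188e+00]), 'qd': array([-0.11580176, -0.17334788, -0.05268458, -0.02998835, -0.11874939,
        0.03302599]), 'joint_efforts': array([ 1.82257805e-03, -5.70946276e+01, -5.01942372e+01, -8.28036264e-05,
        7.99586065e-03,  8.50762490e-05]), 'tool_pos': array([146.43404376, 581.32569528, 230.30580421]), 'tcp_rot': array([-1.79900054e+02, -6.41990570e-03,  1.65857104e+02]), 'ft_force': array([-0.60854184, -0.07524548,  0.05739931]), 'wrist_torque': array([-0.0099306 ,  0.02775231,  0.03441988]), 'finger_gap': 85.60289121131305} 18.700000000000003
```

View pics/top0.png

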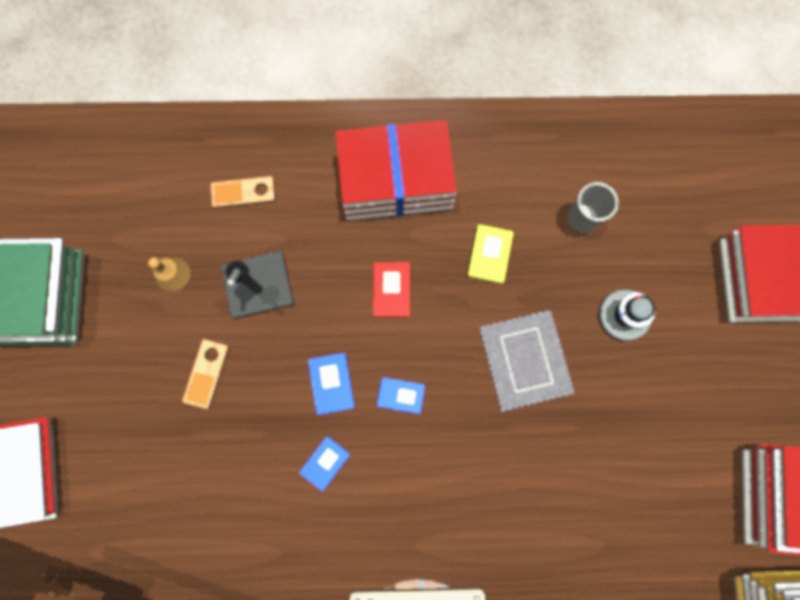

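View pics/side0.png

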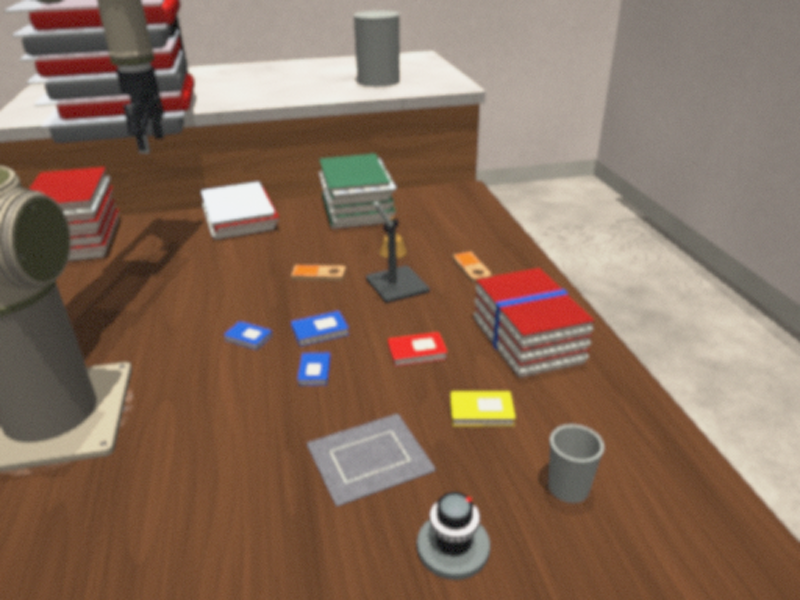

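Top view (800x600 px): red book (391,289), yellow (491,253), the largest blue (331,383), the mat (527,360), the near paddle (205,373), the hook (250,280) and the lamp (630,313). No green pocket book is visible. Measuring next.

```bash
cat > h.py <<'E'
import numpy as np, cv2
from bench import sense, snapshot, camera_params, hand_in
def cast(n,uv,z):
    p=camera_params(n); uv=np.atleast_2d(np.asarray(uv,float)); R=p['R'];C=-R.T@p['t']
    d=np.c_[(uv[:,0]-p['cx'])/p['fx'],(uv[:,1]-p['cy'])/p['fy'],np.ones(len(uv))]@R
    return C+d*((z-C[2])/d[:,2])[:,None]
def proj(n,X):
    p=camera_params(n); c=np.atleast_2d(X)@p['R'].T+p['t']
    return np.c_[c[:,0]/c[:,2]*p['fx']+p['cx'],c[:,1]/c[:,2]*p['fy']+p['cy']]
def mask(img,lo,hi):
    return cv2.inRange(cv2.cvtColor(img,cv2.COLOR_BGR2HSV),np.array(lo),np.array(hi))
C=dict(red=[(0,170,90),(6,255,255)],yellow=[(24,150,90),(36,255,255)],blue=[(100,150,90),(125,255,255)],orange=[(8,150,140),(18,255,255)],green=[(45,120,40),(85,255,255)])
def blobs(n,col,z,amin=60,img=None):
    img=snapshot(n) if img is None else img; out=[]
    m=mask(img,*C[col]) if isinstance(col,str) else mask(img,*col)
    for c in cv2.findContours(m,cv2.RETR_EXTERNAL,cv2.CHAIN_APPROX_NONE)[0]:
        if cv2.contourArea(c)<amin: continue
        w=cast(n,c[:,0,:],z)[:,:2].astype(np.float32)
        (x,y),(a,b),_=r=cv2.minAreaRect(w); bp=cv2.boxPoints(r); e=bp[1]-bp[0]; f=bp[2]-bp[1]
        l=e if np.hypot(*e)>np.hypot(*f) else f
        out.append((c[:,0].mean(0).round(),np.round([x,y],1),np.round(sorted([a,b]),1),round(float(np.degrees(np.arctan2(l[1],l[0])))%180,1)))
    return out
def show(n,x0,y0,w,h,s,name):
    cv2.imwrite(f"pics/{name}.png",cv2.resize(snapshot(n)[y0:y0+h,x0:x0+w],None,fx=s,fy=s,interpolation=cv2.INTER_CUBIC))
E
python3 - <<'E'
from h import *
t=snapshot("top");s=snapshot("side")
for n,i in(("top",t),("side",s)):
    for c,z in(("red",16),("yellow",16),("blue",16),("orange",12),("green",16)):
        for b in blobs(n,c,z,img=i): print(n,c,*b)
    for b in blobs(n,[(0,0,90),(179,60,190)],3,600,i): print(n,'grey',*b)
a=lambda im,x,y,w,h:cv2.resize(im[y:y+h,x:x+w],(400,400),interpolation=cv2.INTER_CUBIC)
cv2.imwrite("pics/crop1.png",np.hstack([a(t,375,175,55,55),a(s,260,305,65,65)]))
cv2.imwrite("pics/crop2.png",np.hstack([a(t,130,150,70,70),a(s,215,120,75,75)]))
E
```

```text
top red [507. 317.] [ 244.  -624.3] [ 23.6 159.5] 172.3
top red [492. 316.] [ 241.1 -586.2] [ 28.9 171.9] 171.9
top red [ 25. 289.] [330.1 617.9] [ 68.7 172.7] 32.8
top red [251. 178.] [616.6  34. ] [63.4 70.3] 179.1
top red [494. 171.] [ 629.  -645.5] [105.4 162.4] 179.1
top red [232. 105.] [838.5  83.3] [ 92.  139.8] 5.2
top red [273. 102.] [848.3 -33.5] [ 90.1 136.4] 5.8
top blue [202. 302.] [296.2 161.2] [34.1 42.5] 50.1
top blue [208. 243.] [442.  139.8] [58.3 88. ] 8.9
top blue [253. 107.] [831.   22.9] [  8.7 127.6] 5.1
top orange [127. 248.] [438.3 363.5] [31.4 45.5] 165.3
top orange [145. 123.] [788.7 328.2] [32.4 43.9] 95.2
top grey [336. 230.] [ 477.6 -197.9] [132.8 152.5] 12.7
top grey [161. 183.] [620.8 273.8] [ 99.1 110.6] 103.0
side red [266. 221.] [604.6  33.3] [ 66.2 100.4] 178.9
side red [350. 202.] [868.   68.5] [ 88.8 147.6] 5.0
side red [332. 181.] [856.  195.9] [ 87.8 147.7] 5.9
side red [ 44. 116.] [-190.4 1019.3] [185.  264.1] 89.7
side red [59. 70.] [-258.1 1826.5] [158.5 244.3] 2.5
side red [115.  62.] [  56.  2010.3] [102.5 533.9] 90.4
side red [48. 42.] [-
[... 227 characters left out ...]
666.8 -144.5] [62.4 98.1] 166.9
side blue [201. 234.] [421.6  12.2] [46.4 69.3] 79.3
side blue [159. 213.] [312.2 140.4] [44.5 69.7] 142.1
side blue [205. 208.] [442.6 135.1] [57.7 92.8] 9.9
side orange [196. 172.] [438.1 359.7] [48.2 53. ] 166.1
side orange [299. 165.] [788.2 329.6] [49.4 62.4] 103.7
side grey [291. 347.] [ 556.4 -369.9] [90.1 96.6] 75.0
side grey [368. 295.] [ 766.9 -277.8] [ 76.1 153.6] 66.7
side grey [235. 294.] [ 478.6 -202. ] [133.  151.4] 12.5
side grey [ 29. 251.] [-15.7 131.8] [186.3 396.6] 105.6
side grey [230. 125.] [628.1 804.9] [204.9 489. ] 88.5
side grey [297.  67.] [1202.9 2249.3] [4408.6 4666.3] 158.4
side grey [42. 49.] [-625.  3769.1] [ 973.3 4424. ] 105.6
```

View pics/crop1.png

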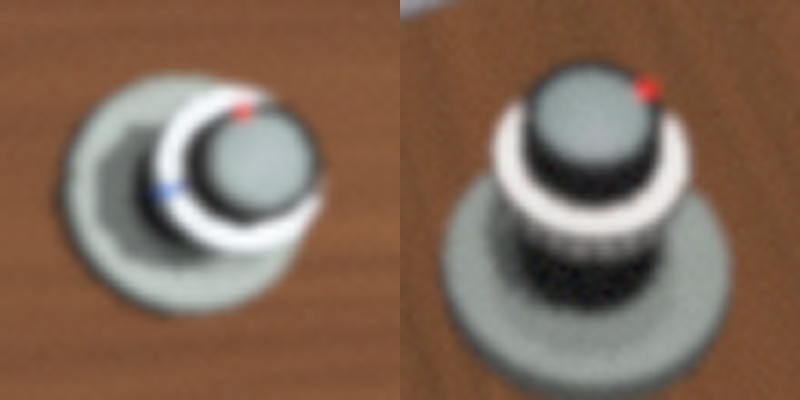

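View pics/crop2.png

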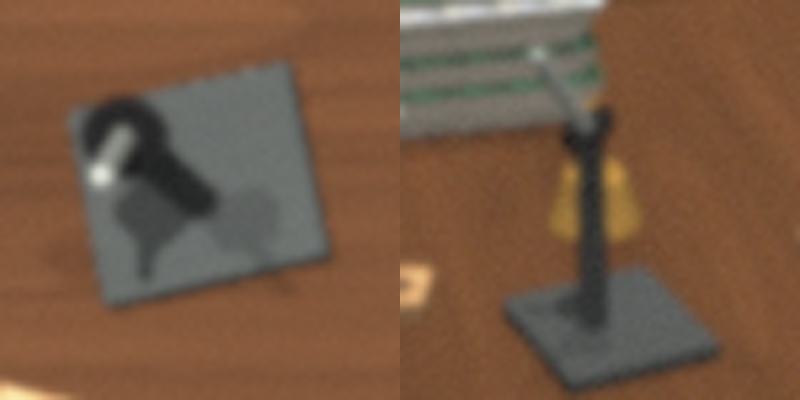

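The crops show the lamp with its blue index at (168,190) in the left crop and its red mark at (243,110). In the second crop the peg's tip is at (100,175) in the top view and (138,53) in the side view. Next I turn these into positions.

```bash
cat >> h.py <<'E'
from scipy.spatial.transform import Rotation as Ro
def tri(ut,us):
    A=[];b=[]
    for n,uv in(("top",ut),("side",us)):
        p=camera_params(n);P=np.diag([1,1,1.])@p['R'];t=p['t']
        for k,f,c in((0,'fx','cx'),(1,'fy','cy')):
            q=(uv[k]-p[c])/p[f]; A.append(p['R'][k]-q*p['R'][2]); b.append(q*t[2]-t[k])
    X,r,*_=np.linalg.lstsq(np.array(A),np.array(b),rcond=None); return X.round(1),r.round(4)
def plan(pos,rpy):
    s=sense(); R=Ro.from_euler('xyz',s['tcp_rot'],degrees=True)
    T=Ro.from_euler('xyz',rpy,degrees=True)
    d=np.array(pos)-s['tool_pos']; rv=(R.inv()*T).as_rotvec()
    print('t',round(s['time'],1),'pos',s['tool_pos'].round(1),'rpy',s['tcp_rot'].round(1),'gap',round(s['finger_gap'],1),'j',s['joint_pos'].round(0),'F',s['ft_force'].round(1))
    print('  d_tool now',R.inv().apply(d).round(1),'| d in target axes',T.inv().apply(d).round(1),'| rotvec',rv.round(3),'deg',round(float(np.degrees(np.linalg.norm(rv))),1))
E
python3 - <<'E'
from h import *
T=lambda x,y:(375+x*55/400-.5,175+y*55/400-.5); S=lambda x,y:(260+x*65/400-.5,305+y*65/400-.5)
print('foot',cast("top",T(185,192),14),cast("side",S(185,250),10))
print('lens',cast("top",T(262,160),85),cast("side",S(188,115),85), tri(T(262,160),S(188,115)))
print('ring',cast("top",T(240,168),60),cast("side",S(190,155),62))
print('blue',cast("top",T(168,190),62)); 
for z in(62,70,79): print('red',z,cast("top",T(243,110),z),cast("side",S(247,90),z))
print('redtri',tri(T(243,110),S(247,90)))
T=lambda x,y:(130+x*70/400-.5,150+y*70/400-.5); S=lambda x,y:(215+x*75/400-.5,120+y*75/400-.5)
print('tip',tri(T(100,175),S(138,53)),'root',tri(T(122,135),S(190,122)),cast("top",T(122,135),140),cast("side",S(190,120),140), 'post foot',cast("side",S(193,325),12))
t=snapshot("top");s=snapshot("side")
for c,col in(("blue",[(95,120,60),(130,255,255)]),("yellow",[(22,100,90),(38,255,255)]),("paddle",[(5,80,120),(22,255,255)])):
    for n,i in(("top",t),("side",s)):
        for b in blobs(n,col,12 if c=="paddle" else 16,img=i): print(n,c,*b)
m=mask(t,(0,100,0),(22,255,70))[235:260,120:145]  # hole
ys,xs=np.nonzero(m); print('dark',len(xs)); 
hsv=cv2.cvtColor(t,cv2.COLOR_BGR2HSV); print(hsv[161,314], hsv[226,134], hsv[240,128],hsv[222,131])
E
```

```text
foot [[ 552.98044422 -373.55456429   14.        ]] [[ 554.71974696 -372.36087559   10.        ]]
lens [[ 552.14305299 -373.06914491   85.        ]] [[ 550.64686081 -381.75978092   85.        ]] (array([ 553., -376.,   78.]), array([0.3589]))
ring [[ 553.7830425  -375.66389882   60.        ]] [[ 553.10764081 -377.91185625   62.        ]]
blue [[ 545.88945522 -348.28870283   62.        ]]
red 62 [[ 574.57906987 -377.75078232   62.        ]] [[ 577.38447666 -357.78894518   62.        ]]
red 70 [[ 573.00775063 -374.34654218   70.        ]] [[ 574.98725118 -364.33196767   70.        ]]
red 79 [[ 571.24001648 -370.51677202   79.        ]] [[ 572.29037251 -371.69286799   79.        ]]
redtri (array([ 572. , -371. ,   78.1]), array([0.6226]))
tip (array([581. , 264.5, 191.8]), array([0.1578])) root (array([610.2, 270.5, 143.1]), array([1.9254])) [[610.00300338 271.39698134 140.        ]] [[613.061035   279.94828947 140.        ]] post foot [[608.51292176 263.14002547  12.        ]]
top blue [207. 296.] [310.1 149.9] [47.8 73.4] 142.4
top blue [256. 253.] [419.7  21.8] [47.5 72.7] 79.0
top bl
[... 1067 characters left out ...]
ide paddle [346. 332.] [ 673.9 -357.7] [ 16.4 135.2] 91.6
side paddle [273. 317.] [ 541.1 -303.3] [32.9 81.1] 84.7
side paddle [338. 342.] [ 649.  -379.7] [ 16.9 194.3] 88.7
side paddle [184. 308.] [ 361.  -228.9] [ 14.8 128. ] 92.8
side paddle [102. 327.] [ 187.3 -196.7] [ 76.  366.2] 91.1
side paddle [408. 269.] [ 885.1 -229.6] [ 15.4 113.7] 92.8
side paddle [195. 258.] [400.7 -74.4] [35.8 87.7] 97.5
side paddle [218. 254.] [450.5 -34.3] [ 76.1 237.7] 91.9
side paddle [ 79. 151.] [ 31.  622.5] [ 40.5 234.7] 86.2
side paddle [131. 260.] [206.  173.6] [ 323.9 1163.6] 89.5
side paddle [343. 251.] [664.5 175.7] [ 598.6 1384.3] 90.0
dark 0
[ 40   3 253] [ 12 139 128] [ 17 161 250] [ 23  81 249]
```

servo_tool(
  motion=[
    [85,0,0,-3,0,0,0.147],
    [85,0,0,-3,0,0,0.147],
    [85,0,0,-3,0,0,0.147],
    [85,0,0,-3,0,0,0.147],
    [85,0,0,-3,0,0,0.147],
    [85,0,0,-3,0,0,0.147],
    [85,0,0,-3,0,0,0.147],
    [85,0,0,-3,0,0,0.147],
    [85,0,0,-3,0,0,0.147],
  ],
  force=40,
)

```text
time: 1.2
tool_pos: [146.2, 580.8, 257.1]
tcp_rot: [-179.9, 0.2, 88.5]
ft_force: [-0.2, -0.5, -0.8]
finger_gap: 85.0
```

servo_tool(
  motion=[
    [85,-33,33,0,0,0,0],
    [85,-33,33,0,0,0,0],
    [85,-33,33,0,0,0,0],
    [85,-33,33,0,0,0,0],
    [85,-33,33,0,0,0,0],
    [85,-33,33,0,0,0,0],
    [85,-33,33,0,0,0,0],
    [85,-33,33,0,0,0,0],
    [85,-33,33,0,0,0,0],
    [85,-33,33,0,0,0,0],
  ],
)

```text
time: 2.2
tool_pos: [471.9, 232.1, 257.8]
tcp_rot: [180.0, 0.0, 88.6]
ft_force: [0.7, 1.3, -0.1]
finger_gap: 85.0
```

servo_tool(
  motion=[
    [85,-47,5,0,0,0,0],
    [85,-47,5,0,0,0,0],
    [85,-47,5,0,0,0,0],
    [85,-47,5,0,0,0,0],
    [85,-47,5,0,0,0,0],
    [85,-47,5,0,0,0,0],
    [85,-47,5,0,0,0,0],
    [85,-47,5,0,0,0,0],
    [85,-47,5,0,0,0,0],
    [85,-47,5,0,0,0,0],
  ],
)

```text
time: 3.2
tool_pos: [511.5, -258.5, 258.2]
tcp_rot: [179.8, 0.1, 88.6]
ft_force: [0.9, -0.3, 0.4]
finger_gap: 85.0
```

Run:
```python
from h import *
plan((553,-375,230),(180,0,90))
```

```text
t 3.2 pos [ 511.5 -258.5  258.2] rpy [1.798e+02 1.000e-01 8.860e+01] gap 85.0 j [-32.   3.  88.   0.  90. -31.] F [ 0.9 -0.3  0.4]
  d_tool now [-115.4   44.3   28.5] | d in target axes [-116.5   41.5   28.2] | rotvec [ 0.004  0.001 -0.025] deg 1.4
```

servo_tool(
  motion=[
    [85,-29,11,20,0,0,0],
    [85,-29,11,20,0,0,0],
    [85,-29,11,20,0,0,0],
    [85,-28,11,20,0,0,0],
    [85,0,0,20,0,0,0],
    [85,0,0,0,0,0,0],
  ],
)

```text
time: 3.8
tool_pos: [552.4, -388.4, 154.9]
tcp_rot: [179.7, 0.2, 88.1]
ft_force: [-0.2, 0.0, -1.5]
finger_gap: 85.1
```

Run:
```python
from h import *
plan((553,-375,34),(180,0,90))
```

```text
t 3.8 pos [ 552.4 -388.4  154.9] rpy [179.7   0.2  88.1] gap 85.1 j [-39.  21.  77.   0.  81. -38.] F [-0.2  0.  -1.5]
  d_tool now [ 13.8  -0.5 120.8] | d in target axes [ 13.4   0.6 120.9] | rotvec [ 0.005  0.003 -0.034] deg 2.0
```

servo_tool(
  motion=[
    [85,7,0,5,0.003,0.002,-0.02],
    [85,6,0,10,0,0,0],
    [85,0,0,10,0,0,0],
    [85,0,0,0,0,0,0],
  ],
)

```text
time: 4.2
tool_pos: [553.8, -373.3, 131.2]
tcp_rot: [179.7, 0.2, 89.4]
ft_force: [-0.3, 0.1, 0.0]
finger_gap: 84.8
```

Run:
```python
from h import *
plan((553,-375,34),(180,0,90))
i=snapshot("side"); cv2.imwrite("pics/lamp2.png",cv2.resize(np.hstack([i[240:384,200:392],snapshot("top")[130:274,320:512]]),None,fx=2,fy=2))
```

```text
t 4.2 pos [ 553.8 -373.3  131.2] rpy [179.7   0.2  89.4] gap 84.8 j [-38.  21.  80.   0.  79. -38.] F [-0.3  0.1  0. ]
  d_tool now [-1.5 -1.3 97.2] | d in target axes [-1.7 -0.8 97.2] | rotvec [ 0.005  0.003 -0.01 ] deg 0.7
```

View pics/lamp2.png

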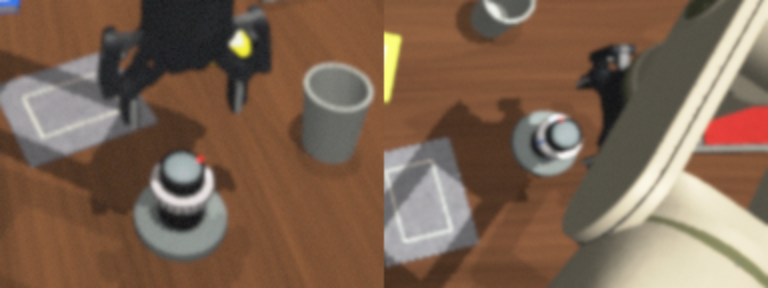

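The fingers straddle the lamp: in the left crop they are at columns 130 and 237, with the lamp at about 182. Descending.

servo_tool(
  motion=[
    [85,-1,-1,13,0.004,0.002,0],
    [85,0,0,14,0,0,0],
    [85,0,0,14,0,0,0],
    [85,0,0,14,0,0,0],
    [85,0,0,14,0,0,0],
    [85,0,0,14,0,0,0],
    [85,0,0,8,0,0,0],
    [85,0,0,4,0,0,0],
    [85,0,0,0,0,0,0],
  ],
)

```text
time: 5.2
tool_pos: [553.0, -375.3, 28.6]
tcp_rot: [179.9, 0.1, 89.4]
ft_force: [-0.3, 0.4, -0.0]
finger_gap: 84.6
```

Run:
```python
from h import *
plan((553,-375,34),(180,0,90))
```

```text
t 5.2 pos [ 553.  -375.3   28.6] rpy [1.799e+02 1.000e-01 8.940e+01] gap 84.6 j [-39.  27.  83.  -0.  69. -38.] F [-0.3  0.4 -0. ]
  d_tool now [ 0.3 -0.  -5.4] | d in target axes [ 0.3 -0.  -5.4] | rotvec [ 0.001  0.001 -0.011] deg 0.6
```

servo_tool(
  motion=[
    [66,0,0,-4,0,0,0],
    [62,0,0,0,0,0,0],
    [60,0,0,0,0,0,0],
    [57,0,0,0,0,0,0],
    [55,0,0,0,0,0,0],
    [55,0,0,0,0,0,0],
  ],
  force=30,
)

```text
time: 5.8
tool_pos: [554.6, -376.2, 35.5]
tcp_rot: [179.8, 0.2, 89.4]
ft_force: [1.2, -0.8, -1.2]
finger_gap: 56.6
```

servo_tool(
  motion=[
    [50,0,0,0,0,0,-0.05],
    [50,0,0,0,0,0,-0.1],
    [50,0,0,0,0,0,-0.1],
    [50,0,0,0,0,0,-0.1],
    [50,0,0,0,0,0,-0.1],
    [50,0,0,0,0,0,-0.1],
  ],
)

```text
time: 6.4
tool_pos: [554.5, -376.2, 35.5]
tcp_rot: [179.9, 0.3, 122.0]
ft_force: [-0.0, -0.3, -1.7]
finger_gap: 56.7
```

Run:
```python
from h import *
plan((553.5,-375.5,34),(180,0,90)); print(sense()['wrist_torque'])
```

```text
t 6.4 pos [ 554.5 -376.2   35.5] rpy [179.9   0.3 122. ] gap 56.7 j [-39.  27.  83.   0.  70. -71.] F [-0.  -0.3 -1.7]
  d_tool now [ 1.1 -0.5  1.5] | d in target axes [ 0.7 -1.   1.5] | rotvec [0.003 0.005 0.558] deg 32.0
[ 0.04604847 -0.13892658 -0.0492415 ]
```

Torque is about 0.05 N m, so the ring is turning. Continuing to the stop.

servo_tool(
  motion=[
    [50,0,0,0,0,0,-0.08],
    [50,0,0,0,0,0,-0.08],
    [50,0,0,0,0,0,-0.08],
    [50,0,0,0,0,0,-0.08],
    [50,0,0,0,0,0,-0.08],
  ],
)

```text
time: 6.9
tool_pos: [554.5, -376.2, 35.5]
tcp_rot: [180.0, 0.3, 145.8]
ft_force: [0.3, -0.3, -1.5]
finger_gap: 56.7
```

Run:
```python
from h import *
plan((553.5,-375.5,34),(180,0,90)); print(sense()['wrist_torque'])
```

```text
t 6.9 pos [ 554.5 -376.2   35.5] rpy [180.    0.3 145.8] gap 56.7 j [-39.  27.  83.   0.  70. -94.] F [ 0.3 -0.3 -1.5]
  d_tool now [1.2 0.  1.4] | d in target axes [ 0.7 -1.   1.5] | rotvec [0.003 0.005 0.974] deg 55.8
[ 0.15043675 -0.08307322 -1.32790983]
```

servo_tool(
  motion=[
    [50,0,0,0,0,0,-0.02],
    [50,0,0,0,0,0,0],
    [70,0,0,0,0,0,0],
    [85,0,0,0,0,0,0],
    [85,0,0,0,0,0,0],
    [85,0,0,-20,0,0,0],
    [85,0,0,-30,0,0,0],
    [85,0,0,-30,0,0,0],
    [85,0,0,-30,0,0,0],
    [85,0,0,-30,0,0,0],
  ],
)

```text
time: 7.9
tool_pos: [550.5, -373.5, 173.5]
tcp_rot: [180.0, -0.3, 146.7]
ft_force: [1.0, -0.5, 0.2]
finger_gap: 84.8
```

Run:
```python
from h import *
# yellow: centre avg of both views, mat centre
plan((666.5,-144,80),(180,0,167))
plan((666.5,-144,80),(180,0,-13))
t=snapshot("top"); a=lambda im,x,y,w,h:cv2.resize(im[y:y+h,x:x+w],(400,400),interpolation=cv2.INTER_CUBIC)
cv2.imwrite("pics/ring3.png",np.hstack([a(t,375,175,55,55),a(snapshot("side"),260,305,65,65)]))
```

```text
t 7.9 pos [ 550.5 -373.5  173.5] rpy [180.   -0.3 146.7] gap 84.8 j [-39.  20.  77.  -0.  83. -95.] F [ 1.  -0.5  0.2]
  d_tool now [ 28.6 255.5  93.8] | d in target axes [-61.3 249.7  93.5] | rotvec [ 0.001 -0.006 -0.354] deg 20.3
t 7.9 pos [ 550.5 -373.5  173.5] rpy [180.   -0.3 146.7] gap 84.8 j [-39.  20.  77.  -0.  83. -95.] F [ 1.  -0.5  0.2]
  d_tool now [ 28.6 255.5  93.8] | d in target axes [  61.3 -249.7   93.5] | rotvec [-8.000e-03 -2.000e-03  2.787e+00] deg 159.7
```

View pics/ring3.png

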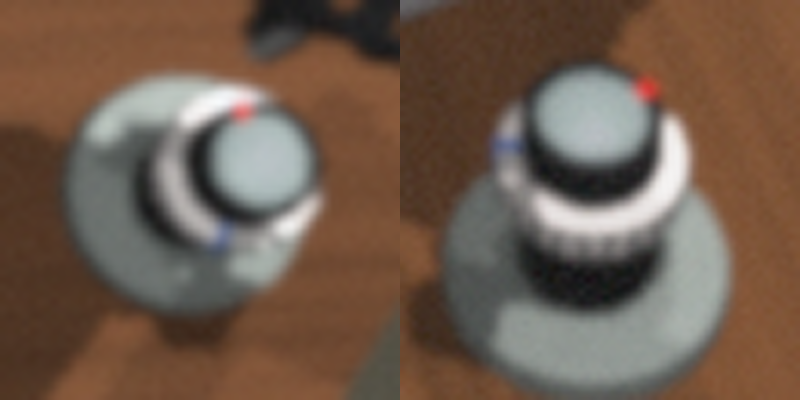

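The index moved to (220,237) in the crop, which fits the dark stop. Measuring the white outline and the mat before placing anything.

Run:
```python
from h import *
for n in("top","side"):
    i=snapshot(n)
    for b in blobs(n,[(0,0,90),(179,60,255)],3,600,i): 
        if 13000<b[2][0]*b[2][1]<26000: print(n,'mat',*b)
    (u,v)=proj(n,(478,-200,3))[0]; h=cv2.cvtColor(i,cv2.COLOR_BGR2HSV)
    m=np.zeros(i.shape[:2],np.uint8); w=cv2.inRange(h,np.array((0,0,172)),np.array((179,60,255)))
    c=proj(n,np.array([(478+a*np.cos(.22)-b*np.sin(.22),-200+a*np.sin(.22)+b*np.cos(.22),3) for a,b in((62,46),(-62,46),(-62,-46),(62,-46))])).astype(np.int32)
    cv2.fillConvexPoly(m,c,255); ys,xs=np.nonzero(m&w); print(len(xs))
    r=cv2.minAreaRect(cast(n,np.c_[xs,ys],3)[:,:2].astype(np.float32)); print(n,'outline',r)
```

```text
top mat [ 15. 307.] [302.3 650.8] [ 92.4 161.2] 8.6
top mat [336. 230.] [ 477.4 -198.2] [133.5 153.1] 12.3
889
top outline ((479.0811767578125, -198.5948944091797), (128.1664581298828, 94.33674621582031), 13.42281723022461)
side mat [235. 294.] [ 478.2 -201.5] [135.2 151.3] 12.6
343
side outline ((478.9702453613281, -200.2079315185547), (108.28431701660156, 78.05152893066406), 11.319242477416992)
```

servo_tool(
  motion=[
    [85,0,0,0,0,0,-0.118],
    [85,0,0,0,0,0,-0.118],
    [85,0,0,0,0,0,-0.118],
    [85,-20,20,0,0,0,0],
    [85,-21,38,8,0,0,0],
    [85,-20,40,10,0,0,0],
    [85,0,40,10,0,0,0],
    [85,0,40,10,0,0,0],
    [85,0,40,10,0,0,0],
    [85,0,25,5,0,0,0],
  ],
)

```text
time: 9.1
tool_pos: [655.2, -142.1, 98.3]
tcp_rot: [179.6, -1.7, 167.3]
ft_force: [0.1, 1.0, -0.3]
finger_gap: 85.0
```

Run:
```python
from h import *
plan((666.5,-144,2),(180,0,167))
```

```text
t 9.1 pos [ 655.2 -142.1   98.3] rpy [179.6  -1.7 167.3] gap 85.0 j [-17.  25.  79.   0.  78. -94.] F [ 0.1  1.  -0.3]
  d_tool now [-14.2  -0.   96. ] | d in target axes [-11.4   0.6  96.3] | rotvec [ 0.006 -0.029  0.005] deg 1.7
```

servo_tool(
  motion=[
    [85,-6,0,10,0.006,-0.029,0],
    [85,-2,0,15,0,0,0],
    [85,0,0,15,0,0,0],
    [85,0,0,15,0,0,0],
    [85,0,0,10,0,0,0],
    [85,0,0,0,0,0,0],
  ],
)

```text
time: 9.7
tool_pos: [656.4, -138.3, 18.4]
tcp_rot: [179.9, -0.9, 167.5]
ft_force: [-0.6, -0.6, 0.1]
finger_gap: 84.9
```

Run:
```python
from h import *
plan((666.5,-144,2),(180,0,167))
```

```text
t 9.7 pos [ 656.4 -138.3   18.4] rpy [179.9  -0.9 167.5] gap 84.9 j [-16.  29.  82.   0.  70. -94.] F [-0.6 -0.6  0.1]
  d_tool now [-11.3  -3.4  16.2] | d in target axes [-11.1  -3.2  16.4] | rotvec [ 0.002 -0.016  0.008] deg 1.0
```

servo_tool(
  motion=[
    [85,-6,-2,0,0.002,-0.016,0.008],
    [85,-5,-1,6,0,0,0],
    [85,0,0,7,0,0,0],
    [85,0,0,2,0,0,0],
    [85,0,0,0,0,0,0],
  ],
)

```text
time: 10.2
tool_pos: [669.0, -146.4, 4.1]
tcp_rot: [-180.0, 0.3, 166.8]
ft_force: [-0.8, -0.1, 0.5]
finger_gap: 85.2
```

Run:
```python
from h import *
plan((666.5,-144,2),(180,0,167))
```

```text
t 10.2 pos [ 669.  -146.4    4.1] rpy [-180.     0.3  166.8] gap 85.2 j [-17.  31.  81.  -0.  68. -93.] F [-0.8 -0.1  0.5]
  d_tool now [3.  1.7 2.1] | d in target axes [2.9 1.7 2.1] | rotvec [-0.     0.005 -0.003] deg 0.3
```

Close, then lift.

servo_tool(
  motion=[
    [75,3,2,1,0,0,0],
    [66,0,0,0,0,0,0],
    [58,0,0,0,0,0,0],
    [52,0,0,0,0,0,0],
    [52,0,0,0,0,0,0],
    [52,0,0,0,0,0,0],
  ],
  force=40,
)

```text
time: 10.8
tool_pos: [667.0, -143.2, 4.5]
tcp_rot: [-180.0, 0.4, 166.9]
ft_force: [0.1, 0.2, -0.6]
finger_gap: 60.6
```

Run:
```python
from h import *
plan((666.5,-144,2),(180,0,167))
```

```text
t 10.8 pos [ 667.  -143.2    4.5] rpy [-180.     0.4  166.9] gap 60.6 j [-16.  31.  81.  -0.  67. -93.] F [ 0.1  0.2 -0.6]
  d_tool now [ 0.3 -0.9  2.5] | d in target axes [ 0.3 -0.9  2.5] | rotvec [-0.     0.006 -0.002] deg 0.4
```

servo_tool(
  motion=[
    [50,0,0,-10,0,0,0],
    [50,0,0,-15,0,0,0],
    [50,0,0,-15,0,0,-0.09],
    [50,0,0,-15,0,0,-0.09],
    [50,0,0,-5,0,0,-0.09],
    [50,0,0,0,0,0,-0.09],
    [50,0,0,0,0,0,-0.09],
    [50,0,0,0,0,0,0],
  ],
  force=60,
)

```text
time: 11.6
tool_pos: [669.1, -143.9, 77.3]
tcp_rot: [-179.6, 0.7, -166.4]
ft_force: [-0.6, 0.5, -0.9]
finger_gap: 59.6
```

Run:
```python
from h import *
plan((478.5,-199.7,40),(180,0,192.6))
```

```text
t 11.6 pos [ 669.1 -143.9   77.3] rpy [-179.6    0.7 -166.4] gap 59.6 j [ -16.   26.   80.   -0.   74. -120.] F [-0.6  0.5 -0.9]
  d_tool now [198.8  -9.1  35.1] | d in target axes [198.2 -12.9  37.3] | rotvec [-0.007  0.012  0.018] deg 1.3
```

servo_tool(
  motion=[
    [50,15,0,0,-0.007,0.012,0.018],
    [50,30,-2,0,0,0,0],
    [50,35,-2,2,0,0,0],
    [50,35,-2,4,0,0,0],
    [50,30,-2,4,0,0,0],
    [50,20,-2,4,0,0,0],
    [50,12,-1,4,0,0,0],
    [50,6,0,4,0,0,0],
    [50,0,0,0,0,0,0],
    [50,0,0,0,0,0,0],
  ],
)

```text
time: 12.6
tool_pos: [480.3, -195.3, 58.0]
tcp_rot: [179.9, -0.2, -169.2]
ft_force: [0.8, -0.2, -0.7]
finger_gap: 59.8
```

Run:
```python
from h import *
plan((478.5,-199.7,7.5),(180,0,192.6))
```

```text
t 12.6 pos [ 480.3 -195.3   58. ] rpy [ 179.9   -0.2 -169.2] gap 59.8 j [ -28.    4.  108.   -0.   68. -129.] F [ 0.8 -0.2 -0.7]
  d_tool now [ 2.4 -4.  50.5] | d in target axes [ 2.7 -3.9 50.5] | rotvec [ 0.001 -0.003 -0.032] deg 1.8
```

servo_tool(
  motion=[
    [50,2,-3,8,0.001,-0.003,-0.03],
    [50,0,0,10,0,0,0],
    [50,0,0,10,0,0,0],
    [50,0,0,8,0,0,0],
    [50,0,0,4,0,0,0],
    [50,0,0,0,0,0,0],
    [50,0,0,0,0,0,0],
  ],
)

```text
time: 13.3
tool_pos: [481.7, -197.7, 16.0]
tcp_rot: [180.0, 0.1, -167.6]
ft_force: [0.2, 0.3, -0.6]
finger_gap: 59.8
```

Run:
```python
from h import *
plan((478.5,-199.7,7.5),(180,0,192.6))
```

```text
t 13.3 pos [ 481.7 -197.7   16. ] rpy [ 1.800e+02  1.000e-01 -1.676e+02] gap 59.8 j [ -28.    8.  109.    0.   63. -130.] F [ 0.2  0.3 -0.6]
  d_tool now [ 3.5 -1.3  8.5] | d in target axes [ 3.5 -1.3  8.5] | rotvec [ 0.     0.001 -0.003] deg 0.2
```

servo_tool(
  motion=[
    [50,4,-1,0,0,0,0],
    [50,0,0,4,0,0,0],
    [50,0,0,4,0,0,0],
    [50,0,0,1,0,0,0],
    [50,0,0,0,0,0,0],
  ],
)

```text
time: 13.8
tool_pos: [478.4, -200.2, 7.4]
tcp_rot: [-179.9, 0.2, -167.6]
ft_force: [0.2, 0.1, 0.6]
finger_gap: 59.6
```

Run:
```python
from h import *
plan((478.5,-199.7,7.5),(180,0,192.6))
```

```text
t 13.8 pos [ 478.4 -200.2    7.4] rpy [-179.9    0.2 -167.6] gap 59.6 j [ -28.    8.  109.    0.   62. -131.] F [0.2 0.1 0.6]
  d_tool now [-0.2  0.5 -0.1] | d in target axes [-0.2  0.5 -0.1] | rotvec [-0.001  0.003 -0.004] deg 0.3
```

servo_tool(
  motion=[
    [65,0,0,0,0,0,0],
    [85,0,0,0,0,0,0],
    [85,0,0,0,0,0,0],
    [85,0,0,-20,0,0,0],
    [85,0,0,-30,0,0,0],
    [85,0,0,-30,0,0,0],
    [85,0,0,-10,0,0,0.09],
    [85,0,0,0,0,0,0.09],
    [85,0,0,0,0,0,0.06],
    [85,0,0,0,0,0,0],
  ],
)

```text
time: 14.8
tool_pos: [479.0, -200.4, 102.7]
tcp_rot: [-179.9, 0.3, 178.1]
ft_force: [-0.4, -0.3, -0.1]
finger_gap: 85.1
```

Run:
```python
from h import *
plan((608,33.5,60),(180,0,179))
for n in("top","side"):
    i=snapshot(n)
    m=mask(i,(0,140,60),(9,255,255))|mask(i,(172,140,60),(180,255,255))
    m[:140]=0; cs=cv2.findContours(m,0,1)[0]
    for c in cs:
        if cv2.contourArea(c)>150 and 200<c[:,0,0].mean()<330: print(n,c[:,0].mean(0),cv2.minAreaRect(cast(n,c[:,0],16)[:,:2].astype(np.float32)))
    if n=="side": print([b for b in blobs(n,[(22,100,90),(38,255,255)],19,img=i)])
```

```text
t 14.8 pos [ 479.  -200.4  102.7] rpy [-179.9    0.3  178.1] gap 85.1 j [ -28.    0.  106.    0.   73. -117.] F [-0.4 -0.3 -0.1]
  d_tool now [-121.2  238.1   43. ] | d in target axes [-124.9  236.2   42.7] | rotvec [-0.002  0.005 -0.015] deg 0.9
top [250.1965812  185.15384615] ((604.1788330078125, 34.19001770019531), (68.96034240722656, 100.81668853759766), 89.0721435546875)
side [266.03030303 220.86868687] ((604.5805053710938, 30.505352020263672), (104.84431457519531, 79.488037109375), 0.7564536333084106)
[(array([235., 287.]), array([ 478.4, -202.7]), array([65.9, 97.6]), 12.0)]
```

servo_tool(
  motion=[
    [85,-10,20,0,0,0,-0.015],
    [85,-18,35,0,0,0,0],
    [85,-20,40,0,0,0,0],
    [85,-20,40,5,0,0,0],
    [85,-20,40,10,0,0,0],
    [85,-20,30,10,0,0,0],
    [85,-10,18,10,0,0,0],
    [85,-4,8,5,0,0,0],
    [85,0,0,0,0,0,0],
    [85,0,0,0,0,0,0],
  ],
)

```text
time: 15.9
tool_pos: [605.9, 36.6, 58.6]
tcp_rot: [-179.9, 0.1, 180.0]
ft_force: [-0.2, -0.6, -0.4]
finger_gap: 85.0
```

Run:
```python
from h import *
plan((604.3,33.7,4),(180,0,179))
```

```text
t 15.9 pos [605.9  36.6  58.6] rpy [-1.799e+02  1.000e-01  1.800e+02] gap 85.0 j [ -1.  17.  93.  -0.  70. -91.] F [-0.2 -0.6 -0.4]
  d_tool now [ 1.7 -2.7 54.6] | d in target axes [ 1.6 -2.9 54.6] | rotvec [-0.003  0.001  0.017] deg 1.0
```

servo_tool(
  motion=[
    [85,2,-3,8,0,0,0.015],
    [85,0,0,12,0,0,0],
    [85,0,0,12,0,0,0],
    [85,0,0,10,0,0,0],
    [85,0,0,6,0,0,0],
    [85,0,0,3,0,0,0],
    [85,0,0,0,0,0,0],
    [85,0,0,0,0,0,0],
  ],
)

```text
time: 16.7
tool_pos: [602.4, 28.4, 3.3]
tcp_rot: [-179.8, 0.0, 178.8]
ft_force: [-0.7, -0.4, 0.2]
finger_gap: 85.0
```

Run:
```python
from h import *
plan((604.3,33.7,4),(180,0,179))
```

```text
t 16.7 pos [602.4  28.4   3.3] rpy [-179.8    0.   178.8] gap 85.0 j [ -2.  20.  95.  -0.  64. -91.] F [-0.7 -0.4  0.2]
  d_tool now [-1.8  5.3 -0.7] | d in target axes [-1.8  5.3 -0.7] | rotvec [-0.003  0.001 -0.004] deg 0.3
```

servo_tool(
  motion=[
    [85,-1,4,0,0,0,0],
    [80,-1,1,-1,0,0,0],
    [70,0,0,0,0,0,0],
    [62,0,0,0,0,0,0],
    [50,0,0,0,0,0,0],
    [50,0,0,0,0,0,0],
    [50,0,0,0,0,0,0],
  ],
  force=60,
)

```text
time: 17.4
tool_pos: [606.7, 34.3, 7.1]
tcp_rot: [-179.8, 0.3, 178.8]
ft_force: [0.1, -0.5, -1.2]
finger_gap: 59.4
```

Run:
```python
from h import *
plan((604.3,33.7,4),(180,0,179))
```

```text
t 17.4 pos [606.7  34.3   7.1] rpy [-179.8    0.3  178.8] gap 59.4 j [ -1.  21.  95.  -0.  64. -90.] F [ 0.1 -0.5 -1.2]
  d_tool now [ 2.4 -0.7  3.1] | d in target axes [ 2.4 -0.7  3.1] | rotvec [-0.003  0.005 -0.003] deg 0.4
```

servo_tool(
  motion=[
    [50,0,0,-10,0,0,0],
    [50,0,0,-20,0,0,0],
    [50,0,0,-20,0,0,-0.08],
    [50,0,0,-20,0,0,-0.08],
    [50,0,0,-5,0,0,-0.08],
    [50,0,0,0,0,0,0],
    [50,0,0,0,0,0,0],
  ],
)

```text
time: 18.1
tool_pos: [605.4, 34.4, 86.9]
tcp_rot: [-179.8, 0.1, -167.1]
ft_force: [-0.1, -0.1, -0.7]
finger_gap: 59.4
```

Run:
```python
from h import *
plan((480.8,-199.2,50),(180,0,192.6))
```

```text
t 18.1 pos [605.4  34.4  86.9] rpy [-1.798e+02  1.000e-01 -1.671e+02] gap 59.4 j [  -1.   15.   93.   -0.   72. -104.] F [-0.1 -0.1 -0.7]
  d_tool now [ 173.8 -199.7   37.3] | d in target axes [ 172.6 -200.8   36.9] | rotvec [-0.004  0.002  0.006] deg 0.4
```

servo_tool(
  motion=[
    [50,15,-15,0,-0.004,0.002,0.005],
    [50,25,-30,0,0,0,0],
    [50,30,-35,0,0,0,0],
    [50,30,-35,0,0,0,0],
    [50,28,-35,6,0,0,0],
    [50,22,-25,6,0,0,0],
    [50,14,-16,6,0,0,0],
    [50,6,-8,6,0,0,0],
    [50,2,-2,0,0,0,0],
    [50,0,0,0,0,0,0],
  ],
)

```text
time: 19.1
tool_pos: [472.8, -203.7, 57.1]
tcp_rot: [179.7, -0.2, -168.4]
ft_force: [0.4, -0.9, -0.2]
finger_gap: 59.3
```

Run:
```python
from h import *
plan((480.8,-199.2,26),(180,0,192.6))
```

```text
t 19.1 pos [ 472.8 -203.7   57.1] rpy [ 179.7   -0.2 -168.4] gap 59.3 j [ -29.    4.  108.    0.   68. -131.] F [ 0.4 -0.9 -0.2]
  d_tool now [-8.9  2.7 31.1] | d in target axes [-8.8  2.7 31.1] | rotvec [ 0.005 -0.004 -0.018] deg 1.1
```

servo_tool(
  motion=[
    [50,-4,1,0,0.005,-0.004,-0.017],
    [50,-4,1,6,0,0,0],
    [50,0,0,8,0,0,0],
    [50,0,0,6,0,0,0],
    [50,0,0,0,0,0,0],
    [50,0,0,0,0,0,0],
  ],
)

```text
time: 19.7
tool_pos: [483.2, -195.9, 35.4]
tcp_rot: [-180.0, 0.1, -167.1]
ft_force: [-0.6, -0.2, -0.6]
finger_gap: 59.3
```

Run:
```python
from h import *
plan((480.8,-199.2,26),(180,0,192.6))
```

```text
t 19.7 pos [ 483.2 -195.9   35.4] rpy [-1.800e+02  1.000e-01 -1.671e+02] gap 59.3 j [ -28.    6.  108.    0.   66. -131.] F [-0.6 -0.2 -0.6]
  d_tool now [ 3.1 -2.7  9.4] | d in target axes [ 3.1 -2.7  9.4] | rotvec [-0.     0.001  0.006] deg 0.3
```

servo_tool(
  motion=[
    [50,3,-3,0,0,0,0],
    [50,0,0,4,0,0,0],
    [50,0,0,4,0,0,0],
    [50,0,0,1,0,0,0],
    [50,0,0,0,0,0,0],
  ],
)

```text
time: 20.2
tool_pos: [480.8, -200.3, 26.0]
tcp_rot: [-180.0, 0.1, -167.1]
ft_force: [-0.3, 0.5, 0.6]
finger_gap: 59.4
```

Run:
```python
from h import *
plan((480.8,-199.2,26),(180,0,192.6))
```

```text
t 20.2 pos [ 480.8 -200.3   26. ] rpy [-1.800e+02  1.000e-01 -1.671e+02] gap 59.4 j [ -28.    7.  109.    0.   64. -131.] F [-0.3  0.5  0.6]
  d_tool now [-0.3  1.1 -0. ] | d in target axes [-0.3  1.1 -0. ] | rotvec [-0.001  0.001  0.005] deg 0.3
```

Release and lift, then turn towards the blue book's yaw (189.7°).

servo_tool(
  motion=[
    [65,0,0,0,0,0,0],
    [85,0,0,0,0,0,0],
    [85,0,0,0,0,0,0],
    [85,0,0,-20,0,0,0],
    [85,0,0,-30,0,0,0],
    [85,0,0,-20,0,0,0],
    [85,0,0,-5,0,0,0.04],
    [85,0,0,0,0,0,0],
    [85,0,0,0,0,0,0],
  ],
)

```text
time: 21.1
tool_pos: [480.9, -200.2, 104.4]
tcp_rot: [-179.9, 0.1, -169.4]
ft_force: [0.3, 0.2, 0.3]
finger_gap: 85.2
```

Run:
```python
from h import *
plan((442.5,138,60),(180,0,189.7))
s=snapshot("side")
for c,z in(("blue",16),("red",35)):
    for b in blobs("side",[(95,120,60),(130,255,255)] if c=="blue" else c,z,img=s):
        if b[0][0]<290 and b[0][1]>180: print(c,*b)
```

```text
t 21.1 pos [ 480.9 -200.2  104.4] rpy [-1.799e+02  1.000e-01 -1.694e+02] gap 85.2 j [ -28.    1.  106.    0.   73. -129.] F [0.3 0.2 0.3]
  d_tool now [-24.4 339.6  44.1] | d in target axes [-19.2 339.9  44.4] | rotvec [-0.001  0.002  0.016] deg 0.9
blue [201. 234.] [421.6  13.1] [49.2 70.2] 78.1
blue [158. 213.] [312.1 140.3] [47.5 74.7] 142.7
blue [202. 208.] [436.5 134.4] [62.3 82.8] 9.4
red [236. 282.] [ 478.9 -202.7] [59.5 92.2] 13.0
```

servo_tool(
  motion=[
    [85,-3,20,0,0,0,0.015],
    [85,-3,40,0,0,0,0],
    [85,-3,45,0,0,0,0],
    [85,-3,45,0,0,0,0],
    [85,-3,45,0,0,0,0],
    [85,-3,45,8,0,0,0],
    [85,-2,42,10,0,0,0],
    [85,0,28,10,0,0,0],
    [85,0,12,8,0,0,0],
    [85,0,6,4,0,0,0],
  ],
)

```text
time: 22.15
tool_pos: [438.4, 137.1, 56.1]
tcp_rot: [180.0, -0.3, -170.1]
ft_force: [-0.3, -0.6, -0.2]
finger_gap: 85.2
```

servo_tool(
  motion=[
    [85,0,0,0,0,0,0],
    [85,0,0,0,0,0,0],
  ],
)

```text
time: 22.35
tool_pos: [437.0, 137.0, 54.6]
tcp_rot: [180.0, -0.5, -170.0]
ft_force: [1.4, -0.0, -0.2]
finger_gap: 84.9
```

Run:
```python
from h import *
plan((442.5,137.8,5),(180,0,189.7))
```

```text
t 22.4 pos [437.  137.   54.6] rpy [ 180.    -0.5 -170. ] gap 84.9 j [ 11.  -5. 117.   0.  68. -89.] F [ 1.4 -0.  -0.2]
  d_tool now [-6.  -0.2 49.5] | d in target axes [-5.5 -0.1 49.6] | rotvec [ 0.    -0.009  0.006] deg 0.6
```

servo_tool(
  motion=[
    [85,-6,0,6,0,-0.009,0.006],
    [85,0,0,12,0,0,0],
    [85,0,0,12,0,0,0],
    [85,0,0,10,0,0,0],
    [85,0,0,5,0,0,0],
    [85,0,0,3,0,0,0],
    [85,0,0,0,0,0,0],
    [85,0,0,0,0,0,0],
  ],
)

```text
time: 23.15
tool_pos: [444.2, 134.9, 2.1]
tcp_rot: [-180.0, 0.0, -170.6]
ft_force: [-0.2, 0.3, 0.5]
finger_gap: 85.1
```

Run:
```python
from h import *
plan((442.5,137.8,5),(180,0,189.7))
```

```text
t 23.1 pos [444.2 134.9   2.1] rpy [-180.     0.  -170.6] gap 85.1 j [ 11.   1. 118.  -0.  61. -89.] F [-0.2  0.3  0.5]
  d_tool now [ 1.2  3.1 -2.9] | d in target axes [ 1.2  3.1 -2.9] | rotvec [-0.     0.    -0.005] deg 0.3
```

servo_tool(
  motion=[
    [85,1,3,-2,0,0,0],
    [78,0,0,0,0,0,0],
    [70,0,0,0,0,0,0],
    [62,0,0,0,0,0,0],
    [50,0,0,0,0,0,0],
    [50,0,0,0,0,0,0],
    [50,0,0,0,0,0,0],
  ],
)

```text
time: 23.85
tool_pos: [444.1, 138.7, 6.8]
tcp_rot: [180.0, 0.2, -170.6]
ft_force: [-0.2, 0.3, -1.1]
finger_gap: 59.5
```

Run:
```python
from h import *
plan((442.5,137.8,5),(180,0,189.7))
```

```text
t 23.9 pos [444.1 138.7   6.8] rpy [ 180.     0.2 -170.6] gap 59.5 j [ 11.   0. 118.  -0.  62. -88.] F [-0.2  0.3 -1.1]
  d_tool now [ 1.7 -0.6  1.8] | d in target axes [ 1.7 -0.6  1.8] | rotvec [ 0.     0.004 -0.005] deg 0.3
```

servo_tool(
  motion=[
    [50,0,0,-10,0,0,0],
    [50,0,0,-20,0,0,0],
    [50,0,0,-25,0,0,-0.03],
    [50,0,0,-25,0,0,-0.026],
    [50,0,0,-5,0,0,0],
    [50,0,0,0,0,0,0],
    [50,0,0,0,0,0,0],
  ],
)

```text
time: 24.55
tool_pos: [442.3, 138.2, 94.9]
tcp_rot: [-180.0, 0.1, -167.3]
ft_force: [0.3, 0.3, -1.9]
finger_gap: 59.9
```

Run:
```python
from h import *
plan((480.2,-199.3,70),(180,0,192.6))
```

```text
t 24.6 pos [442.3 138.2  94.9] rpy [-1.800e+02  1.000e-01 -1.673e+02] gap 59.9 j [ 11.  -8. 115.  -0.  73. -92.] F [ 0.3  0.3 -1.9]
  d_tool now [  37.  -337.6   24.9] | d in target axes [  36.7 -337.6   24.9] | rotvec [-0.     0.001  0.001] deg 0.1
```

servo_tool(
  motion=[
    [50,2,-18,0,0,0,0],
    [50,4,-35,0,0,0,0],
    [50,5,-42,0,0,0,0],
    [50,5,-45,0,0,0,0],
    [50,5,-45,0,0,0,0],
    [50,5,-45,4,0,0,0],
    [50,4,-40,5,0,0,0],
    [50,3,-28,4,0,0,0],
    [50,2,-16,4,0,0,0],
    [50,0,-8,2,0,0,0],
  ],
)

```text
time: 25.55
tool_pos: [470.5, -193.0, 59.7]
tcp_rot: [179.5, -0.9, -167.4]
ft_force: [-0.7, 0.7, -1.0]
finger_gap: 59.7
```

servo_tool(
  motion=[
    [50,0,0,0,0,0,0],
    [50,0,0,0,0,0,0],
  ],
)

```text
time: 25.75
tool_pos: [468.9, -192.3, 57.3]
tcp_rot: [179.3, -1.0, -167.5]
ft_force: [0.4, 0.0, -1.3]
finger_gap: 59.4
```

Run:
```python
from h import *
plan((480.2,-199.3,41.8),(180,0,192.6))
```

```text
t 25.8 pos [ 468.9 -192.3   57.3] rpy [ 179.3   -1.  -167.5] gap 59.4 j [ -28.    3.  109.   -0.   69. -130.] F [ 0.4  0.  -1.3]
  d_tool now [-9.8 -9.4 15.2] | d in target axes [-9.5 -9.2 15.5] | rotvec [ 0.012 -0.018 -0.002] deg 1.3
```

servo_tool(
  motion=[
    [50,-5,-5,-2,0.012,-0.018,0],
    [50,-4,-4,0,0,0,0],
    [50,0,0,0,0,0,0],
    [50,0,0,0,0,0,0],
  ],
)

```text
time: 26.15
tool_pos: [481.2, -196.6, 59.6]
tcp_rot: [-180.0, 0.1, -167.3]
ft_force: [-0.6, -0.5, -2.1]
finger_gap: 59.2
```

Run:
```python
from h import *
plan((480.2,-199.3,41.8),(180,0,192.6))
```

```text
t 26.1 pos [ 481.2 -196.6   59.6] rpy [-1.800e+02  1.000e-01 -1.673e+02] gap 59.2 j [ -28.    4.  108.    0.   68. -131.] F [-0.6 -0.5 -2.1]
  d_tool now [ 1.6 -2.4 17.8] | d in target axes [ 1.5 -2.4 17.8] | rotvec [-0.001  0.002  0.002] deg 0.2
```

servo_tool(
  motion=[
    [50,1,-2,4,0,0,0],
    [50,0,0,5,0,0,0],
    [50,0,0,5,0,0,0],
    [50,0,0,2,0,0,0],
    [50,0,0,1,0,0,0],
    [50,0,0,0,0,0,0],
  ],
)

```text
time: 26.75
tool_pos: [480.8, -198.6, 41.6]
tcp_rot: [-180.0, 0.1, -167.3]
ft_force: [-0.7, 0.9, 1.6]
finger_gap: 59.5
```

Run:
```python
from h import *
plan((480.2,-199.3,41.8),(180,0,192.6))
```

```text
t 26.8 pos [ 480.8 -198.6   41.6] rpy [-1.800e+02  1.000e-01 -1.673e+02] gap 59.5 j [ -28.    5.  108.    0.   66. -131.] F [-0.7  0.9  1.6]
  d_tool now [ 0.7 -0.6 -0.2] | d in target axes [ 0.7 -0.6 -0.2] | rotvec [-0.001  0.002  0.002] deg 0.2
```

servo_tool(
  motion=[
    [65,0,0,0,0,0,0],
    [85,0,0,0,0,0,0],
    [85,0,0,0,0,0,0],
    [85,0,0,-20,0,0,0],
    [85,0,0,-30,0,0,0],
    [85,0,0,-30,0,0,0],
    [85,0,0,-20,0,0,0.1],
    [85,0,0,-5,0,0,0.1],
    [85,0,0,0,0,0,0.1],
    [85,0,0,0,0,0,0.1],
  ],
)

```text
time: 27.75
tool_pos: [480.7, -198.8, 151.4]
tcp_rot: [-180.0, 0.2, 169.1]
ft_force: [-0.3, 0.8, 0.3]
finger_gap: 84.9
```

```bash
cat > pad.py <<'E'
from h import *
for n in("top","side"):
    i=snapshot(n)
    for b in blobs(n,[(6,60,190),(32,255,255)],12,120,i):
        if b[1][1]>200 : print(n,'paddle',*b)
    for b in blobs(n,"orange",12,60,i): print(n,'orange',*b)
    if n=="side":
        for b in blobs(n,[(95,120,60),(130,255,255)],51,60,i): print('pile blue',*b)
E
python3 pad.py
python3 - <<'E'
from h import *
plan((450,340,150),(180,0,165.6))
E
```

```text
top paddle [127. 252.] [428.5 364.7] [ 46.2 112.2] 163.8
top paddle [155. 122.] [791.8 302.5] [ 46.7 112.1] 95.5
top orange [124. 262.] [403.1 371.8] [32.2 45.6] 165.2
top orange [145. 123.] [788.8 328.8] [32.4 45.5] 95.9
side paddle [193. 173.] [428.6 358.4] [ 41.1 109.5] 166.1
side paddle [302. 170.] [791.3 294.8] [ 46.2 121.1] 97.9
side orange [185. 172.] [403.5 372. ] [53.8 55.3] 76.2
side orange [299. 165.] [790.5 330.7] [44.4 60.5] 99.3
pile blue [235. 276.] [ 479.4 -200.5] [63.1 95.2] 12.4
pile blue [201. 234.] [419.8 -32.9] [46.2 66.5] 78.1
pile blue [158. 213.] [316.5  87.5] [45.  70.3] 142.9
pile blue [339. 191.] [835.   79.3] [ 13.  142.5] 5.6
t 27.9 pos [ 480.5 -198.7  151. ] rpy [-180.     0.2  169.2] gap 85.3 j [ -28.   -2.  104.    0.   78. -107.] F [ 0.7  0.3 -0.4]
  d_tool now [130.8 523.5   0.6] | d in target axes [163.5 514.2   1. ] | rotvec [-0.     0.003  0.063] deg 3.6
```

servo_tool(
  motion=[
    [85,0,0,0,0,0,0.073],
    [85,8,20,0,0,0,0],
    [85,14,34,0,0,0,0],
    [85,18,44,0,0,0,0],
    [85,18,45,0,0,0,0],
    [85,18,45,0,0,0,0],
    [85,18,45,0,0,0,0],
    [85,18,45,0,0,0,0],
    [85,18,45,0,0,0,0],
    [85,18,45,0,0,0,0],
  ],
)

```text
time: 28.85
tool_pos: [425.4, 201.2, 149.5]
tcp_rot: [-180.0, 0.3, 166.3]
ft_force: [1.5, 0.1, -0.7]
finger_gap: 84.7
```

servo_tool(
  motion=[
    [85,18,43,0,0,0,0],
    [85,16,36,0,0,0,0],
    [85,10,22,5,0,0,0],
    [85,5,10,5,0,0,0],
    [85,0,0,0,0,0,0],
    [85,0,0,0,0,0,0],
  ],
)

```text
time: 29.45
tool_pos: [399.5, 330.0, 137.9]
tcp_rot: [-180.0, 0.3, 167.7]
ft_force: [-0.3, -0.5, -0.0]
finger_gap: 85.2
```

```bash
python3 pad.py|grep -v pile
python3 - <<'E'
from h import *
plan((407.2,367.7,60),(180,0,165))
E
```

```text
top paddle [130. 244.] [448.5 358.8] [46.4 70.9] 163.8
top paddle [154. 122.] [791.7 302.7] [ 46.9 112.5] 95.6
top orange [146. 123.] [788.7 328.1] [32.1 44. ] 95.8
side paddle [302. 170.] [792.  294.6] [ 45.8 119.8] 96.0
side orange [185. 172.] [403.2 364.7] [41.1 51.3] 166.1
side orange [298. 164.] [788.9 331.2] [43.6 65.4] 93.9
t 29.6 pos [399.8 329.6 138.1] rpy [-180.     0.3  167.6] gap 84.7 j [ 34.  -2. 105.  -0.  77. -44.] F [ 0.1  0.4 -0. ]
  d_tool now [ 1.3 38.8 78.1] | d in target axes [ 2.7 38.7 78.1] | rotvec [-0.     0.005  0.046] deg 2.6
```

servo_tool(
  motion=[
    [85,0,8,5,0,0.005,0.05],
    [85,1,14,15,0,0,0],
    [85,1,12,20,0,0,0],
    [85,0,5,20,0,0,0],
    [85,0,0,12,0,0,0],
    [85,0,0,5,0,0,0],
    [85,0,0,0,0,0,0],
    [85,0,0,0,0,0,0],
  ],
)

```text
time: 30.35
tool_pos: [414.9, 361.2, 62.7]
tcp_rot: [179.8, 0.3, 164.0]
ft_force: [-0.4, -0.6, -0.2]
finger_gap: 85.0
```

Run:
```python
from h import *
plan((407.2,367.7,2),(180,0,164.6))
```

```text
t 30.4 pos [414.9 361.2  62.7] rpy [179.8   0.3 164. ] gap 85.0 j [ 36.   8. 103.  -0.  69. -38.] F [-0.4 -0.6 -0.2]
  d_tool now [ 9.5  4.  60.7] | d in target axes [ 9.2  4.2 60.7] | rotvec [ 0.003  0.005 -0.01 ] deg 0.7
```

servo_tool(
  motion=[
    [85,5,2,8,0.003,0.005,-0.01],
    [85,4,2,12,0,0,0],
    [85,0,0,14,0,0,0],
    [85,0,0,12,0,0,0],
    [85,0,0,6,0,0,0],
    [85,0,0,2,0,0,0],
    [85,0,0,0,0,0,0],
    [85,0,0,0,0,0,0],
  ],
)

```text
time: 31.15
tool_pos: [407.0, 368.3, 5.1]
tcp_rot: [180.0, 0.0, 164.7]
ft_force: [0.2, 0.4, -0.1]
finger_gap: 85.2
```

Run:
```python
from h import *
plan((407.2,367.7,2),(180,0,164.6))
```

```text
t 31.1 pos [407.  368.3   5.1] rpy [180.    0.  164.7] gap 85.2 j [ 37.  13. 104.   0.  63. -38.] F [ 0.2  0.4 -0.1]
  d_tool now [-0.3 -0.5  3.1] | d in target axes [-0.3 -0.5  3.1] | rotvec [0.001 0.    0.001] deg 0.1
```

servo_tool(
  motion=[
    [75,0,0,1,0,0,0],
    [62,0,0,0,0,0,0],
    [50,0,0,0,0,0,0],
    [42,0,0,0,0,0,0],
    [34,0,0,0,0,0,0],
    [34,0,0,0,0,0,0],
    [34,0,0,0,0,0,0],
  ],
  force=60,
)

```text
time: 31.85
tool_pos: [408.6, 369.2, 6.3]
tcp_rot: [179.8, 0.2, 164.7]
ft_force: [0.3, 0.1, -0.8]
finger_gap: 41.5
```

Run:
```python
from h import *
plan((407.2,367.7,2),(180,0,164.6))
```

```text
t 31.9 pos [408.6 369.2   6.3] rpy [179.8   0.2 164.7] gap 41.5 j [ 37.  13. 104.  -0.  63. -38.] F [ 0.3  0.1 -0.8]
  d_tool now [ 1.  -1.9  4.3] | d in target axes [ 0.9 -1.9  4.3] | rotvec [0.004 0.003 0.001] deg 0.3
```

The grip sits rather high on the paddle, so I regrip about 5 mm lower.

servo_tool(
  motion=[
    [60,0,0,0,0,0,0],
    [60,0,0,3,0,0,0],
    [60,0,0,2,0.004,0.003,0],
    [60,0,0,0,0,0,0],
    [42,0,0,0,0,0,0],
    [34,0,0,0,0,0,0],
    [34,0,0,0,0,0,0],
  ],
)

```text
time: 32.55
tool_pos: [408.8, 369.4, 0.9]
tcp_rot: [-180.0, -0.0, 164.7]
ft_force: [-0.1, 0.1, -0.3]
finger_gap: 42.3
```

Run:
```python
from h import *
plan((407.2,367.7,2),(180,0,164.6))
```

```text
t 32.5 pos [408.8 369.4   0.9] rpy [-180.    -0.   164.7] gap 42.3 j [ 37.  14. 104.  -0.  62. -38.] F [-0.1  0.1 -0.3]
  d_tool now [ 1.1 -2.  -1.1] | d in target axes [ 1.1 -2.  -1.1] | rotvec [-0.001 -0.     0.001] deg 0.1
```

servo_tool(
  motion=[
    [34,0,0,-10,0,0,0],
    [34,0,0,-20,0,0,0],
    [34,0,0,-30,0,0,0],
    [34,0,0,-35,0,0,-0.1],
    [34,0,0,-35,0,0,-0.1],
    [34,0,0,-35,0,0,-0.1],
    [34,0,0,-30,0,0,-0.1],
    [34,0,0,-15,0,0,-0.09],
    [34,0,0,0,0,0,0],
    [34,0,0,0,0,0,0],
  ],
)

```text
time: 33.55
tool_pos: [407.2, 368.2, 223.4]
tcp_rot: [-180.0, -0.1, -166.3]
ft_force: [-0.8, 0.2, -0.5]
finger_gap: 42.1
```

servo_tool(
  motion=[
    [34,0,0,0,0,-0.1,0],
    [34,0,0,0,0,-0.1,0],
    [34,0,0,0,0,-0.1,0],
    [34,0,0,0,0,-0.1,0],
    [34,0,0,0,0,-0.1,0],
    [34,0,0,0,0,0,0],
    [34,0,0,0,0,0,0],
  ],
)

```text
time: 34.25
tool_pos: [403.2, 364.2, 209.3]
tcp_rot: [-179.8, 28.5, -167.1]
ft_force: [0.4, 0.1, 0.5]
finger_gap: 42.4
```

```bash
cat >> h.py <<'E'
hh=np.array([-.974,-.225,0]); kk=np.array([0,0,1.]); pg=.5*hh+.866*kk
def hang(s,root=(611,271.3,140),off=(-55,0,-5.1)):
    x=.866*hh-.5*kk; z=-pg; y=np.cross(z,x); R=np.c_[x,y,z]
    rpy=Ro.from_matrix(R).as_euler('xyz',degrees=True)
    pos=np.array(root)+s*pg-R@np.array(off); print('target',pos.round(1),rpy.round(1)); plan(pos,rpy)
E
python3 - <<'E'
from h import *
hang(95)
snap=np.hstack([snapshot("top")[80:280,60:260],snapshot("side")[60:260,120:320]]); cv2.imwrite("pics/hang1.png",cv2.resize(snap,None,fx=2,fy=2,interpolation=cv2.INTER_CUBIC))
E
```

```text
target [520.8 250.5 190.4] [ 180.   30. -167.]
t 34.2 pos [403.2 364.2 209.3] rpy [-179.8   28.5 -167.1] gap 42.4 j [ 47. -23. 120. -18.  60. -50.] F [0.4 0.1 0.5]
  d_tool now [ -69.4 -136.9   59.7] | d in target axes [ -67.7 -137.3   60.9] | rotvec [-0.004 -0.026 -0.001] deg 1.5
```

View pics/hang1.png

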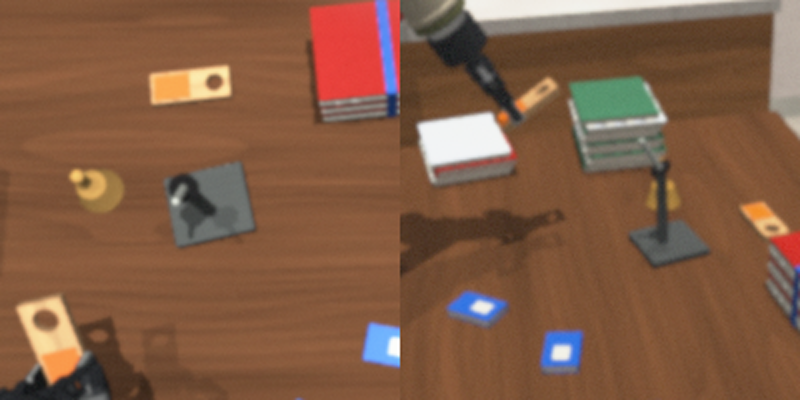

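The paddle is held and tilted as planned. Its hole is at (45,320) in the top crop and (145,88) in the side crop; I check that against the position predicted from the grip.

Run:
```python
from h import *
s=sense();R=Ro.from_euler('xyz',s['tcp_rot'],degrees=True).as_matrix()
print('pred',(s['tool_pos']+R@[-55,0,-5.1]).round(1)); X,r=tri((82.2,239.7),(192.2,103.7)); print('meas',X,r,'tool frame',(R.T@(X-s['tool_pos'])).round(1))
c=proj("top",s['tool_pos']+R@[-55,0,-5.1]),proj("side",s['tool_pos']+R@[-55,0,-5.1]); print(c)
t=(611,271.3,140)+65*pg; print(t,proj("top",t),proj("side",t),"seen (147,180.1),(240.4,129.4)")
```

```text
pred [448.7 374.4 240.4]
meas [448.9 376.7 244.4] [19.6714] tool frame [-57.5   2.2  -8.2]
(array([[ 84.25299856, 238.36151355]]), array([[191.33839696, 105.36384584]]))
[579.345  263.9875 196.29  ] [[146.63019303 180.26899045]] [[239.71267297 128.17580288]] seen (147,180.1),(240.4,129.4)
```

servo_tool(
  motion=[
    [34,-5,-10,0,-0.004,-0.026,0],
    [34,-10,-20,0,0,0,0],
    [34,-12,-25,0,0,0,0],
    [34,-12,-25,5,0,0,0],
    [34,-12,-25,5,0,0,0],
    [34,-10,-18,5,0,0,0],
    [34,-5,-8,5,0,0,0],
    [34,0,0,0,0,0,0],
    [34,0,0,0,0,0,0],
  ],
)

```text
time: 35.25
tool_pos: [511.0, 246.9, 233.5]
tcp_rot: [179.5, 29.8, -167.9]
ft_force: [0.1, 0.0, -0.1]
finger_gap: 41.8
```

Run:
```python
from h import *
hang(85,off=(-56,1,-6))
```

```text
target [525.5 250.5 180.4] [ 180.   30. -167.]
t 35.2 pos [511.  246.9 233.5] rpy [ 179.5   29.8 -167.9] gap 41.8 j [ 24. -25. 119.  -7.  57. -76.] F [ 0.1  0.  -0.1]
  d_tool now [13.4  0.  53.5] | d in target axes [13.6  0.2 53.4] | rotvec [ 0.    -0.004 -0.014] deg 0.9
```

servo_tool(
  motion=[
    [34,6,0,5,0,-0.004,-0.014],
    [34,6,0,10,0,0,0],
    [34,1,0,12,0,0,0],
    [34,0,0,8,0,0,0],
    [34,0,0,3,0,0,0],
    [34,0,0,0,0,0,0],
    [34,0,0,0,0,0,0],
  ],
)

```text
time: 35.95
tool_pos: [516.9, 251.2, 188.7]
tcp_rot: [-180.0, 29.8, -166.7]
ft_force: [-0.1, 0.0, -0.2]
finger_gap: 42.3
```

Run:
```python
from h import *
hang(85,off=(-56,1,-6))
a=lambda im,x,y,w,h:cv2.resize(im[y:y+h,x:x+w],(400,400),interpolation=cv2.INTER_CUBIC)
cv2.imwrite("pics/hang2.png",np.hstack([a(snapshot("top"),110,140,80,80),a(snapshot("side"),200,90,80,80)]))
```

```text
target [525.5 250.5 180.4] [ 180.   30. -167.]
t 36.0 pos [516.9 251.2 188.7] rpy [-180.    29.8 -166.7] gap 42.3 j [ 24. -22. 122.  -7.  51. -76.] F [-0.1  0.  -0.2]
  d_tool now [-3.  -2.6 11.3] | d in target axes [-2.9 -2.6 11.3] | rotvec [ 0.002 -0.004  0.004] deg 0.3
```

View pics/hang2.png

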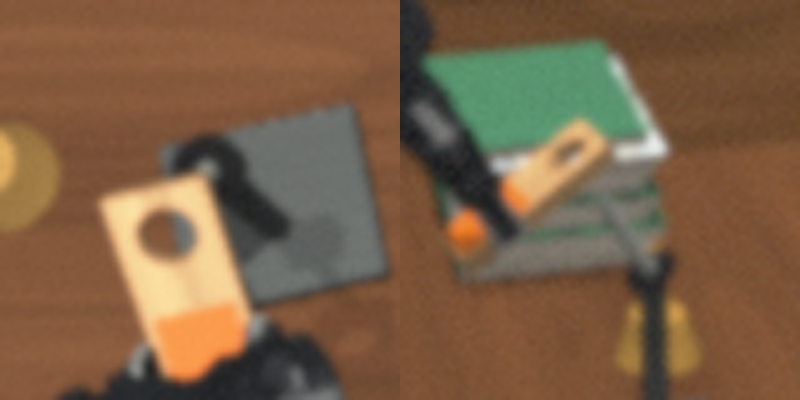

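The paddle's hole is at (168,234) in the top crop and (170,152) in the side crop, just above the peg's tip. I compare it with the peg's axis.

Run:
```python
from h import *
s=sense();R=Ro.from_euler('xyz',s['tcp_rot'],degrees=True).as_matrix()
ht=(110+168/5-.5,140+234/5-.5); hs=(200+170/5-.5,90+152/5-.5); X,r=tri(ht,hs)
print('hole',X,r,'tool',(R.T@(X-s['tool_pos'])).round(1))
d=X-(611,271.3,140); sp=d@pg; print('s',sp,'off-axis in tool axes',(R.T@(d-sp*pg)).round(1))
# using seen tip & tool model
tip,_=tri((147,180.1),(240.4,129.4)); d=X-tip; print('vs seen tip: s',65+d@pg,(R.T@(d-(d@pg)*pg)).round(1))
```

```text
hole [560.5 262.5 224.7] [2.1627] tool [-56.5   1.1  -8.5]
s 98.93369999999999 off-axis in tool axes [ 2.   2.8 -0. ]
vs seen tip: s 103.66199999999999 [1.4 2.7 0. ]
```

servo_tool(
  motion=[
    [34,-2,-3,0,0,0,0],
    [34,0,0,8,0,0,0],
    [34,0,0,10,0,0,0],
    [34,0,0,10,0,0,0],
    [34,0,0,8,0,0,0],
    [34,0,0,3,0,0,0],
    [34,0,0,0,0,0,0],
    [34,0,0,0,0,0,0],
  ],
)

```text
time: 36.85
tool_pos: [540.7, 253.1, 153.6]
tcp_rot: [180.0, 29.8, -166.8]
ft_force: [0.7, -0.5, -0.7]
finger_gap: 42.3
```

Run:
```python
from h import *
hang(20,off=(-56.2,1,-7))
a=lambda im,x,y,w,h:cv2.resize(im[y:y+h,x:x+w],(400,400),interpolation=cv2.INTER_CUBIC)
cv2.imwrite("pics/hang3.png",np.hstack([a(snapshot("top"),120,140,70,70),a(snapshot("side"),205,90,70,70)]))
```

```text
target [557.5 257.9 123.2] [ 180.   30. -167.]
t 36.9 pos [540.7 253.1 153.6] rpy [ 180.    29.8 -166.8] gap 42.3 j [ 23. -16. 121.  -7.  46. -77.] F [ 0.7 -0.5 -0.7]
  d_tool now [ 0.   0.9 35.1] | d in target axes [ 0.1  0.9 35.1] | rotvec [ 0.002 -0.003  0.003] deg 0.3
```

View pics/hang3.png

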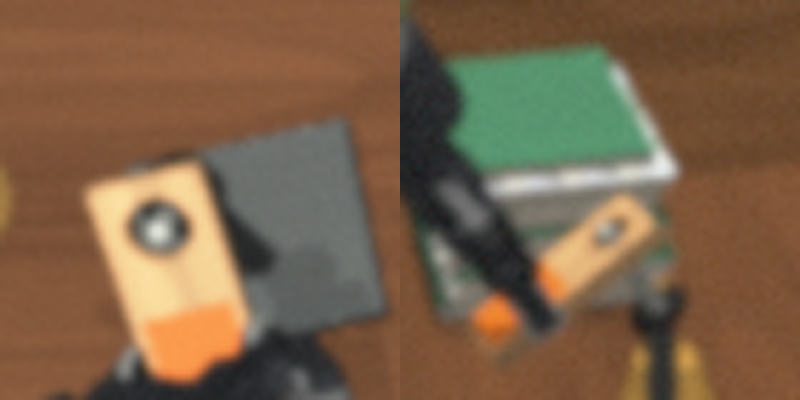

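The peg's tip shows well centred in the hole in both views ((158,228) and (210,232)). Lowering along the peg.

servo_tool(
  motion=[
    [34,0,0,6,0,0,0],
    [34,0,0,8,0,0,0],
    [34,0,0,8,0,0,0],
    [34,0,0,8,0,0,0],
    [34,0,0,5,0,0,0],
    [34,0,0,2,0,0,0],
    [34,0,0,0,0,0,0],
    [34,0,0,0,0,0,0],
  ],
)

```text
time: 37.75
tool_pos: [560.5, 257.9, 119.4]
tcp_rot: [180.0, 29.9, -166.8]
ft_force: [-0.6, 0.9, 0.4]
finger_gap: 42.0
```

Run:
```python
from h import *
hang(12,off=(-56.2,1,-7))
```

```text
target [561.4 258.8 116.2] [ 180.   30. -167.]
t 37.8 pos [560.5 257.9 119.4] rpy [ 180.    29.9 -166.8] gap 42.0 j [ 23. -10. 120.  -7.  41. -76.] F [-0.6  0.9  0.4]
  d_tool now [0.6 0.7 3.2] | d in target axes [0.6 0.7 3.2] | rotvec [ 0.002 -0.002  0.003] deg 0.2
```

servo_tool(
  motion=[
    [34,0,0,3,0,0,0],
    [46,0,0,0,0,0,0],
    [52,0,0,0,0,0,0],
    [60,0,0,0,0,0,0],
    [70,0,0,0,0,0,0],
    [70,0,0,0,0,0,0],
    [70,0,0,-10,0,0,0],
    [70,0,0,-25,0,0,0],
    [70,0,0,-30,0,0,0],
    [70,0,0,-30,0,0,0],
  ],
)

```text
time: 38.75
tool_pos: [512.5, 246.0, 198.7]
tcp_rot: [-180.0, 29.6, -166.8]
ft_force: [0.2, 0.1, 0.8]
finger_gap: 69.8
```

servo_tool(
  motion=[
    [80,10,0,-20,0,0.1,0],
    [80,20,0,-20,0,0.1,0],
    [85,20,0,-10,0,0.1,0],
    [85,10,0,0,0,0.1,0],
    [85,0,0,0,0,0.1,0],
    [85,0,0,0,0,0,0],
  ],
)

```text
time: 39.35
tool_pos: [432.4, 228.6, 234.8]
tcp_rot: [179.8, 0.6, -166.6]
ft_force: [-1.1, -0.1, -1.0]
finger_gap: 85.4
```

Run:
```python
from h import *
plan((553.5,-375.5,150),(180,0,180))
a=lambda im,x,y,w,h:cv2.resize(im[y:y+h,x:x+w],(400,400),interpolation=cv2.INTER_CUBIC)
cv2.imwrite("pics/hang4.png",np.hstack([a(snapshot("top"),120,140,70,70),a(snapshot("side"),205,100,70,70)]))
```

```text
t 39.4 pos [432.4 228.6 234.8] rpy [ 179.8    0.6 -166.6] gap 85.4 j [ 22. -11. 103.   0.  87. -82.] F [-1.1 -0.1 -1. ]
  d_tool now [  23.2 -616.    83. ] | d in target axes [-121.1 -604.1   84.8] | rotvec [0.004 0.01  0.234] deg 13.4
```

View pics/hang4.png

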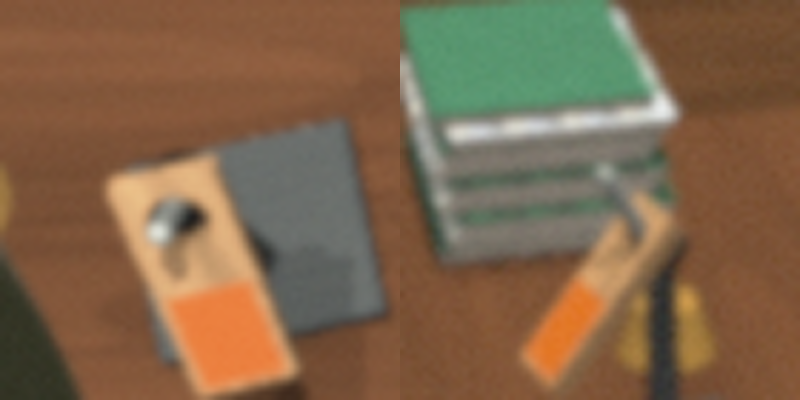

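The paddle hangs with the peg through its hole: the tip protrudes at (165,222) in the top crop and (205,175) in the side crop. Moving on to the lamp.

servo_tool(
  motion=[
    [85,0,0,0,0.004,0.01,0.146],
    [85,0,0,0,0,0,0.146],
    [85,0,0,0,0,0,0.146],
    [85,0,0,0,0,0,0.146],
    [85,-10,-16,0,0,0,0],
    [85,-20,-33,0,0,0,0],
    [85,-25,-41,0,0,0,0],
    [85,-25,-41,0,0,0,0],
    [85,-25,-41,0,0,0,0],
    [85,-25,-41,0,0,0,0],
  ],
)

```text
time: 40.45
tool_pos: [473.2, -18.4, 240.3]
tcp_rot: [178.9, 2.1, 159.5]
ft_force: [-0.0, 0.2, 0.6]
finger_gap: 84.9
```

servo_tool(
  motion=[
    [85,-25,-41,0,0,0,0],
    [85,-25,-41,0,0,0,0],
    [85,-25,-41,0,0,0,0],
    [85,-25,-41,0,0,0,0],
    [85,-25,-41,0,0,0,0],
    [85,-20,-33,5,0,0,0],
    [85,-12,-20,8,0,0,0],
    [85,-6,-9,8,0,0,0],
    [85,0,0,0,0,0,0],
    [85,0,0,0,0,0,0],
  ],
)

```text
time: 41.45
tool_pos: [530.4, -340.9, 230.6]
tcp_rot: [179.4, 4.1, 159.2]
ft_force: [0.4, -0.3, 0.1]
finger_gap: 85.0
```

Run:
```python
from h import *
plan((554,-375.7,130),(180,0,160))
```

```text
t 41.5 pos [ 530.4 -340.9  230.6] rpy [179.4   4.1 159.2] gap 85.0 j [ -38.    8.   84.    2.   84. -108.] F [ 0.4 -0.3  0.1]
  d_tool now [-27.2 -25.3 102.5] | d in target axes [-34.1 -24.6 100.6] | rotvec [ 0.011  0.071 -0.013] deg 4.2
```

servo_tool(
  motion=[
    [85,0,0,0,0.011,0.071,-0.013],
    [85,-12,-8,10,0,0,0],
    [85,-14,-10,20,0,0,0],
    [85,-8,-6,20,0,0,0],
    [85,0,0,20,0,0,0],
    [85,0,0,10,0,0,0],
    [85,0,0,0,0,0,0],
    [85,0,0,0,0,0,0],
  ],
)

```text
time: 42.25
tool_pos: [558.6, -363.7, 156.4]
tcp_rot: [-179.9, 0.4, 160.8]
ft_force: [-0.5, -0.4, -0.2]
finger_gap: 85.1
```

Run:
```python
from h import *
plan((554,-375.7,33),(180,0,160))
s=snapshot("side")
for c,z in(([(95,120,60),(130,255,255)],51),("red",35),("yellow",19)):
    for b in blobs("side",c,z,40,img=s):
        if 200<b[0][0]<270 and 250<b[0][1]<310: print(*b)
```

```text
t 42.2 pos [ 558.6 -363.7  156.4] rpy [-179.9    0.4  160.8] gap 85.1 j [ -37.   20.   79.   -0.   81. -108.] F [-0.5 -0.4 -0.2]
  d_tool now [  1.2 -12.6 123.4] | d in target axes [  0.2 -12.9 123.4] | rotvec [-0.002  0.006  0.014] deg 0.9
[235. 276.] [ 479.  -200.4] [63.4 94.7] 12.4
```

servo_tool(
  motion=[
    [85,1,-6,5,-0.002,0.006,0.014],
    [85,0,-6,10,0,0,0],
    [85,0,0,10,0,0,0],
    [85,0,0,5,0,0,0],
    [85,0,0,0,0,0,0],
    [85,0,0,0,0,0,0],
  ],
)

```text
time: 42.9
tool_pos: [554.1, -376.8, 127.0]
tcp_rot: [-179.9, 0.2, 159.9]
ft_force: [-0.1, 0.6, -0.0]
finger_gap: 85.1
```

Run:
```python
from h import *
plan((554,-375.7,33),(180,0,160))
```

```text
t 42.9 pos [ 554.1 -376.8  127. ] rpy [-179.9    0.2  159.9] gap 85.1 j [ -39.   22.   80.   -0.   78. -108.] F [-0.1  0.6 -0. ]
  d_tool now [ 0.8  1.2 94. ] | d in target axes [ 0.4  1.1 94. ] | rotvec [-0.001  0.004 -0.003] deg 0.3
```

servo_tool(
  motion=[
    [85,0,1,8,0,0.003,0],
    [85,0,0,14,0,0,0],
    [85,0,0,15,0,0,0],
    [85,0,0,15,0,0,0],
    [85,0,0,15,0,0,0],
    [85,0,0,12,0,0,0],
    [85,0,0,7,0,0,0],
    [85,0,0,3,0,0,0],
    [85,0,0,0,0,0,0],
    [85,0,0,0,0,0,0],
  ],
)

```text
time: 43.9
tool_pos: [553.6, -374.8, 28.0]
tcp_rot: [-180.0, -0.1, 159.9]
ft_force: [0.4, -0.8, -0.0]
finger_gap: 84.9
```

Run:
```python
from h import *
plan((554,-375.7,34),(180,0,160))
```

```text
t 43.9 pos [ 553.6 -374.8   28. ] rpy [-1.800e+02 -1.000e-01  1.599e+02] gap 84.9 j [ -38.   28.   83.   -0.   70. -108.] F [ 0.4 -0.8 -0. ]
  d_tool now [-0.7 -0.7 -6. ] | d in target axes [-0.7 -0.7 -6. ] | rotvec [-0.    -0.002 -0.002] deg 0.2
```

Raise about 6 mm and close gently.

servo_tool(
  motion=[
    [75,-1,-1,-5,0,0,0],
    [68,0,0,0,0,0,0],
    [63,0,0,0,0,0,0],
    [60,0,0,0,0,0,0],
    [57,0,0,0,0,0,0],
    [50,0,0,0,0,0,0],
    [50,0,0,0,0,0,0],
  ],
  force=30,
)

```text
time: 44.6
tool_pos: [556.3, -376.9, 37.2]
tcp_rot: [-179.9, 0.2, 159.9]
ft_force: [-0.6, 0.3, -0.0]
finger_gap: 56.7
```

Run:
```python
from h import *
plan((554,-375.7,34),(180,0,17)); print(sense()['wrist_torque'])
```

```text
t 44.6 pos [ 556.3 -376.9   37.2] rpy [-179.9    0.2  159.9] gap 56.7 j [ -38.   27.   82.   -0.   70. -108.] F [-0.6  0.3 -0. ]
  d_tool now [2.6 0.4 3.2] | d in target axes [-1.8 -1.8  3.2] | rotvec [3.000e-03 2.000e-03 2.494e+00] deg 142.9
[ 0.23582031 -0.08166953  0.01345273]
```

servo_tool(
  motion=[
    [66,0,0,0,0,0,0],
    [66,2,0,2,0,0,0],
    [66,0,0,0,0,0,0],
    [60,0,0,0,0,0,0],
    [57,0,0,0,0,0,0],
    [50,0,0,0,0,0,0],
    [50,0,0,0,0,0,0],
  ],
)

```text
time: 45.3
tool_pos: [554.0, -376.1, 34.9]
tcp_rot: [-179.9, 0.1, 159.9]
ft_force: [-0.1, -0.1, -0.8]
finger_gap: 56.6
```

Run:
```python
from h import *
plan((554,-375.7,34),(180,0,17)); print(sense()['wrist_torque'])
```

```text
t 45.3 pos [ 554.  -376.1   34.9] rpy [-1.799e+02  1.000e-01  1.599e+02] gap 56.6 j [ -39.   27.   83.   -0.   70. -108.] F [-0.1 -0.1 -0.8]
  d_tool now [0.2 0.4 0.9] | d in target axes [ 0.1 -0.4  0.9] | rotvec [2.000e-03 2.000e-03 2.494e+00] deg 142.9
[ 0.348835   -0.03433095  0.00062226]
```

servo_tool(
  motion=[
    [50,0,0,0,0,0,0.06],
    [50,0,0,0,0,0,0.12],
    [50,0,0,0,0,0,0.12],
    [50,0,0,0,0,0,0.12],
    [50,0,0,0,0,0,0.12],
    [50,0,0,0,0,0,0.12],
    [50,0,0,0,0,0,0.12],
    [50,0,0,0,0,0,0.12],
    [50,0,0,0,0,0,0.12],
    [50,0,0,0,0,0,0.12],
  ],
  force=40,
)

```text
time: 46.3
tool_pos: [554.5, -375.8, 35.0]
tcp_rot: [179.9, 0.1, 92.1]
ft_force: [0.5, 1.6, 1.7]
finger_gap: 56.8
```

Run:
```python
from h import *
plan((554,-375.7,34),(180,0,16.8)); print(sense()['wrist_torque'])
```

```text
t 46.3 pos [ 554.5 -375.8   35. ] rpy [1.799e+02 1.000e-01 9.210e+01] gap 56.8 j [-39.  27.  83.   0.  70. -41.] F [0.5 1.6 1.7]
  d_tool now [ 0.1 -0.5  1. ] | d in target axes [-0.5 -0.2  1. ] | rotvec [ 0.003 -0.     1.315] deg 75.3
[ 0.27436303 -0.08543246  0.1008966 ]
```

servo_tool(
  motion=[
    [50,0,0,0,0,0,0.1],
    [50,0,0,0,0,0,0.12],
    [50,0,0,0,0,0,0.12],
    [50,0,0,0,0,0,0.12],
    [50,0,0,0,0,0,0.12],
    [50,0,0,0,0,0,0.12],
    [50,0,0,0,0,0,0.12],
    [50,0,0,0,0,0,0.12],
    [50,0,0,0,0,0,0.1],
    [50,0,0,0,0,0,0.05],
  ],
)

```text
time: 47.3
tool_pos: [555.0, -376.1, 34.9]
tcp_rot: [179.8, -0.1, 27.0]
ft_force: [-0.3, 1.0, 1.4]
finger_gap: 56.5
```

servo_tool(
  motion=[
    [50,0,0,0,0,0,0],
    [50,0,0,0,0,0,0],
  ],
)

```text
time: 47.5
tool_pos: [555.0, -376.1, 34.9]
tcp_rot: [179.8, -0.0, 27.0]
ft_force: [-0.4, 2.0, 1.2]
finger_gap: 56.7
```

Run:
```python
from h import *
plan((554,-375.7,34),(180,0,16.8)); print(sense()['wrist_torque'])
```

```text
t 47.5 pos [ 555.  -376.1   34.9] rpy [179.8  -0.   27. ] gap 56.7 j [-38.  27.  83.  -0.  70.  25.] F [-0.4  2.   1.2]
  d_tool now [-0.7 -0.8  0.9] | d in target axes [-0.8 -0.6  0.9] | rotvec [ 0.004 -0.001  0.178] deg 10.2
[ 0.12137438  0.08526139 -0.04985875]
```

servo_tool(
  motion=[
    [50,0,0,0,0,0,0.06],
    [50,0,0,0,0,0,0.06],
    [50,0,0,0,0,0,0.055],
    [50,0,0,0,0,0,0],
    [50,0,0,0,0,0,0],
    [50,0,0,0,0,0,0],
  ],
)

```text
time: 48.1
tool_pos: [555.0, -376.2, 34.9]
tcp_rot: [179.8, -0.1, 17.3]
ft_force: [-0.8, 1.5, 0.6]
finger_gap: 56.7
```

servo_tool(
  motion=[
    [60,0,0,0,0,0,0],
    [72,0,0,0,0,0,0],
    [85,0,0,0,0,0,0],
    [85,0,0,0,0,0,0],
    [85,0,0,-15,0,0,0],
    [85,0,0,-25,0,0,0],
    [85,0,0,-30,0,0,0],
    [85,0,0,-30,0,0,0],
    [85,0,0,-30,0,0,0],
    [85,0,0,-20,0,0,0],
  ],
)

```text
time: 49.1
tool_pos: [552.4, -374.8, 190.7]
tcp_rot: [180.0, 0.1, 17.4]
ft_force: [-0.3, -0.5, -0.5]
finger_gap: 85.1
```

servo_tool(
  motion=[
    [85,-20,0,-10,0,0,0],
    [85,-30,0,0,0,0,0],
    [85,-30,0,0,0,0,0],
    [85,-20,0,0,0,0,0],
    [85,0,0,0,0,0,0],
  ],
)

```text
time: 49.6
tool_pos: [457.8, -407.9, 215.8]
tcp_rot: [179.1, -0.4, 17.6]
ft_force: [-0.1, 0.7, 0.8]
finger_gap: 84.7
```

Run:
```python
from h import *
plan((554,-375.7,34),(180,0,16.8))
t=snapshot("top");s=snapshot("side");a=lambda im,x,y,w,h:cv2.resize(im[y:y+h,x:x+w],(400,400),interpolation=cv2.INTER_CUBIC)
cv2.imwrite("pics/ring5.png",np.hstack([a(t,375,175,55,55),a(s,260,305,65,65)]))
```

```text
t 49.6 pos [ 457.8 -407.9  215.8] rpy [179.1  -0.4  17.6] gap 84.7 j [-46.   9.  85.  -0.  85.  26.] F [-0.1  0.7  0.8]
  d_tool now [100.3  -4.6 182.4] | d in target axes [101.4  -3.1 181.8] | rotvec [ 0.016 -0.006  0.014] deg 1.3
```

View pics/ring5.png

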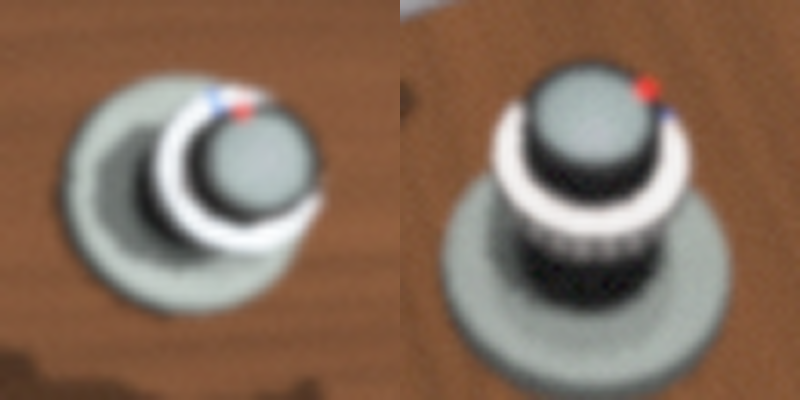

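The blue index is at (216,99) in the top crop and (268,115) in the side crop. The red mark is at (243,110) and (247,90), but higher up. I compute both angles.

Run:
```python
from h import *
T=lambda x,y:(375+x*55/400-.5,175+y*55/400-.5); S=lambda x,y:(260+x*65/400-.5,305+y*65/400-.5)
t=snapshot("top")[175:230,375:430];s=snapshot("side")[305:370,260:325]
def cen(im,lo,hi,o):
    m=mask(im,lo,hi); ys,xs=np.nonzero(m); print(len(xs)); 
    w=cv2.cvtColor(im,cv2.COLOR_BGR2HSV)[ys,xs,1].astype(float); return np.average(xs,weights=w)+o[0],np.average(ys,weights=w)+o[1]
bt=cen(t,(100,60,60),(130,255,255),(375,175)); rt=cen(t,(0,140,120),(8,255,255),(375,175))
bs=cen(s,(100,60,60),(130,255,255),(260,305)); rs=cen(s,(0,160,120),(8,255,255),(260,305))
ang=lambda X,c:np.degrees(np.arctan2(X[1]-c[1],X[0]-c[0]))
print(bt,bs,rt,rs); B,rb=tri(bt,bs);R,rr=tri(rt,rs); print(B,rb,R,rr)
for c in((553,-375),(554.3,-376)):
    print(c,'tri',ang(B,c),ang(R,c),'blue top62',ang(cast("top",bt,62)[0],c),'blue side62',ang(cast("side",bs,62)[0],c),'red top78',ang(cast("top",rt,78)[0],c),'side78',ang(cast("side",rs,78)[0],c))
```

```text
0Traceback (most recent call last):
  File "<stdin>", line 7, in <module>
  File "<stdin>", line 6, in cen
    raise ZeroDivisionError(
        "Weights sum to zero, can't be normalized")
ZeroDivisionError: Weights sum to zero, can't be normalized
```

Run:
```python
from h import *
T=lambda x,y:(375+x*55/400-.5,175+y*55/400-.5); S=lambda x,y:(260+x*65/400-.5,305+y*65/400-.5)
t=snapshot("top")[175:230,375:430].astype(int);s=snapshot("side")[305:370,260:325].astype(int)
def cen(im,o,f):
    w=np.clip(f(im),0,None); v,u=np.unravel_index(w.argmax(),w.shape); yy,xx=np.mgrid[:w.shape[0],:w.shape[1]]
    w=np.where((abs(xx-u)<3)&(abs(yy-v)<3),w,0); return np.array([(w*xx).sum()/w.sum()+o[0],(w*yy).sum()/w.sum()+o[1]])
fb=lambda i:i[...,0]-np.maximum(i[...,2],i[...,1])-8; fr=lambda i:i[...,2]-np.maximum(i[...,0],i[...,1])-70
fr=lambda i:i[...,2]-2*i[...,1]-20
bt,rt=cen(t,(375,175),fb),cen(t,(375,175),fr); bs,rs=cen(s,(260,305),fb),cen(s,(260,305),fr)
ang=lambda X,c:round(float(np.degrees(np.arctan2(X[1]-c[1],X[0]-c[0]))),1)
print(bt,'man',T(216,99),bs,'man',S(268,115),rt,T(243,110),rs,S(247,90)); B,rb=tri(bt,bs);R,rr=tri(rt,rs); print(B,rb,R,rr)
for c in((553,-375),(554.3,-376)):
    print(c,'tri',ang(B,c),ang(R,c),'blue top62',ang(cast("top",bt,62)[0],c),'blue side62',ang(cast("side",bs,62)[0],c),'red top78',ang(cast("top",rt,78)[0],c),'side78',ang(cast("side",rs,78)[0],c))
```

```text
[404.17857143 188.73809524] man (404.2, 188.1125) [302.4047619  323.33333333] man (303.05, 323.1875) [nan nan] (407.9125, 189.625) [300.01492537 318.8880597 ] (299.6375, 319.125)
 ** On entry to DLASCL parameter number  4 had an illegal value
 ** On entry to DLASCL parameter number  4 had an illegal value<stdin>:6: RuntimeWarning: invalid value encountered in scalar divide
Traceback (most recent call last):
  File "h.py", line 32, in tri
    X,r,*_=np.linalg.lstsq(np.array(A),np.array(b),rcond=None); return X.round(1),r.round(4)
           ~~~~~~~~~~~~~~~^^^^^^^^^^^^^^^^^^^^^^^^^^^^^^^^^^^^
numpy.linalg.LinAlgError: SVD did not converge in Linear Least Squares
```

Run:
```python
from h import *
T=lambda x,y:(375+x*55/400-.5,175+y*55/400-.5); S=lambda x,y:(260+x*65/400-.5,305+y*65/400-.5)
ang=lambda X,c:round(float(np.degrees(np.arctan2(X[1]-c[1],X[0]-c[0]))),1)
bt=(404.2,188.4);bs=(302.7,323.3)
B=tri(bt,bs);R=tri((407.9,189.6),(299.8,319.0));D=tri(T(220,237),S(108,146)); print(B,R,D)
for c in((553,-375),(554.3,-376),(553.5,-377)):
    print(c,'tri blue',ang(B[0],c),'red',ang(R[0],c),'dark',ang(D[0],c),'| top blue',ang(cast("top",bt,62)[0],c),'dark',ang(cast("top",T(220,237),62)[0],c),'first',ang(cast("top",T(168,190),62)[0],c))
p=[proj("top",(554+29*np.cos(a),-376+29*np.sin(a),62))[0].round(1) for a in np.radians((4,8,12,16,20))]; print('expected top px at 4..20deg',p,'seen',bt)
```

```text
(array([ 579.1, -368.6,   61.7]), array([1.9872])) (array([ 572.2, -370.9,   78.2]), array([0.9926])) (array([ 529.7, -366.8,   59. ]), array([0.9383]))
(553, -375) tri blue 13.8 red 12.1 dark 160.6 | top blue 15.0 dark 158.7 first 104.9
(554.3, -376) tri blue 16.6 red 15.9 dark 159.5 | top blue 18.0 dark 157.8 first 106.9
(553.5, -377) tri blue 18.2 red 18.1 dark 156.8 | top blue 19.6 dark 155.2 first 104.8
expected top px at 4..20deg [array([406.2, 186.5]), array([405.4, 186.6]), array([404.7, 186.8]), array([404., 187.]), array([403.3, 187.2])] seen (404.2, 188.4)
```

Blue and red agree to within about 2°, against a tolerance of 6.9°. One last overview before handing in.

Run:
```python
from h import *
s=snapshot("side");t=snapshot("top")
for b in blobs("side",[(95,120,60),(130,255,255)],51,60,s)+blobs("top",[(95,120,60),(130,255,255)],51,60,t): print(*b)
cv2.imwrite("pics/final.png",cv2.resize(np.hstack([s[100:340,130:400],t[100:340,100:370]]),(800,356)))
```

```text
[230. 278.] [ 464.1 -202.7] [64.5 65.3] 102.4
[201. 234.] [421.1 -33.2] [49.1 65.6] 76.7
[158. 213.] [316.2  87.7] [45.1 68.7] 143.0
[339. 191.] [835.   79.4] [ 13.6 142.5] 6.2
[207. 296.] [313.  145.4] [46.1 70.8] 142.4
[256. 253.] [418.7  21.7] [45.9 69.9] 79.1
[340. 228.] [ 479.2 -197.5] [64.3 91.8] 13.2
[253. 108.] [811.7  22.9] [ 11.5 166.3] 4.8
```

View pics/final.png

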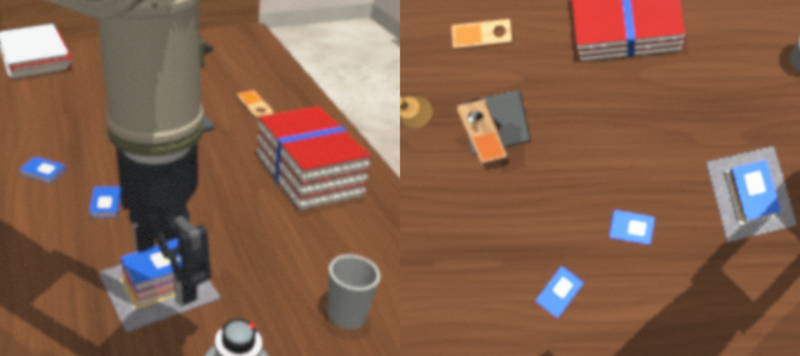

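The pile is square in the outline, with the top cover at (757,190) in the right half. The paddle hangs at (482,133) and the bystanders are in place. The gripper is clear at z ≈ 216 mm. Handing in.

```bash
python3 -c "from bench import *; print(hand_in())"
```

```text
the job is handed in; nothing more can be done
None
```

The job is done and handed in at about 50 s of the 210 s allowed; hand-in gives no verdict.

**What I did**
- **Dimming:** I turned the lamp's ring anticlockwise until it met the dark stop, where the wrist torque rose to 1.3 N m.
- **Books:** I stacked the three pocket books that were there, yellow, red and the largest blue, from the bottom up. There was no green one.
- **Paddle:** I hung the paddle nearest the robot on the slanted hook. It had been knocked about 35 mm aside earlier, so I measured it again before gripping it.
- **Lamp back on:** I turned the ring back 143°, until its blue index met the red mark.

**Last checks**
- **Pile:** The top book measures about 2 mm from the outline's centre and under 1° off its angle. Right after they were placed, the yellow and red books each measured about 3 mm off, within 1°. A last reading from the side camera put the top book 15 mm off, but the gripper hid part of the cover, so I disregarded it.
- **Paddle:** The peg's tip shows through the hole in both views. I did not measure how far along the peg it settled.
- **Ring:** The blue index is within about 2° of the red mark, against 6.9° allowed. The measured turn from the dark stop scattered between 136° and 147°, depending on the view and the lamp axis assumed; 143° was expected.
- **Bystanders and robot:** The bell, tumbler and bundle look unmoved in the pictures, though I did not measure them. I saw no sign of touching the collars, and the robot is clear of everything with the gripper open.

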